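Swing a bezel mandrel plumb in the fingers and snap it into its tool clip

TASK

Put the round bezel mandrel that lies on the green mat back in the empty spring clip of the clip rail. Pinch it by its wooden knob, hard enough that it comes up clear of the mat still lying more or less level, then ease your grip until the steel swings down and hangs plumb under the knob, and grip firmly again before you carry it over and press its neck back into the empty clip until it snaps home. Leave it hanging there by itself, without disturbing the other mandrels or the things about the bench.

Things in the scene. Friction and masses are not known exactly. Their poses are not given: they have to be found in the camera images.
- knob (a point): Centre of the dark wooden ball knob (28 mm across) of the bezel mandrel to be put away, a steel forming tool 184 mm long. Its x axis runs along the mandrel from tip to knob: nearly level (knob end 4 degrees up) while it lies, straight up when it hangs plumb. It lies on the mat with the knob centre 19 mm above the bench.
- mandrel: The same mandrel; origin and axes as knob. Along it from the knob centre toward the tip: brass ferrule 19 mm across to 20 mm; bare round steel neck 12 mm across, 20 to 40 mm; square bolster 24 mm across, 40 to 52 mm; round taper 18 mm across falling to 8 mm at the tip, 170 mm away. Mass about 0.2 kg, balance point about 75 mm from the knob centre.
- neck (a point): Point on the axis of the mandrel's neck, 26 mm from the knob centre (axes as knob); it is at a clip's centre when the mandrel hangs there. Pinched across the knob, the mandrel stays level under a hard grip (60 N or more); from about 30 N down it turns about the line between the fingers, and at 4 to 8 N it hangs within some degrees of plumb without slipping out.
- tip (a point): Thin end of the mandrel, 170 mm from the knob centre (axes as knob).
- rack: Clip rail, fixed: upright pale wooden board 270 mm wide, 16 thick, 196 high. Origin on the bench under the middle of its front face; x square into the board, away from the robot; y along it to the left. Two feet at y = +-118 mm reach 20 mm in front of the face (20 wide, 16 high). Four spring clips on the face at y = -90, -30, 30, 90 mm; three hold other mandrels, one is empty.
- clip_0 (a point): Centre of the rightmost spring clip (seen from the robot), 22 mm in front of the board's face, 190 mm above the bench; axes as rack. Clips are 12 mm high (6 above and below this point). Two sprung steel jaws, flared to 22 mm at the front, take a 12 mm neck pushed in along +x with about 5 N.
- clip_1 (a point): Centre of the second clip from the right, as clip_0. The jaws pinch 5 mm in front of this centre and their lips reach 16 mm in front of it.
- clip_2 (a point): Centre of the third clip from the right, as clip_0. When a mandrel hangs in a clip its ferrule stands on the jaws, with the knob centre 26 mm above the clip's centre and the tip 46 mm above the bench.
- clip_3 (a point): Centre of the leftmost clip, as clip_0.
- square_mandrel: Another mandrel of the same size with a lighter wooden knob, square taper, hanging loose in one of the clips, knob up; origin at its knob centre. Leave it alone.
- hex_mandrel: As square_mandrel, six-sided taper, in another clip. Leave it alone.
- octagon_mandrel: As square_mandrel, eight-sided taper, in another clip. Leave it alone.
- mat: Fixed dark green cutting mat with a pale grid, 190 x 300 x 3 mm under the mandrel; origin under its centre, x across its 190 mm.
- jar_1: Small glass jar with black cap, 43 mm across, 66 mm high, standing on the bench; origin at its foot. Leave it alone.
- flux_tin: Small round black tin 41 mm across, 24 mm high, standing on the mat; origin at its foot. Leave it alone.
- needle_file: File with beech handle, 200 mm long, 21 mm high, lying along its y axis on the mat; origin under its middle. Leave it alone.
- masking_tape: Roll of tape 100 mm across, 24 mm high, lying on the bench; origin under its centre. Leave it alone.
- screwdriver: Screwdriver with red handle, 170 mm long, 21 mm high, lying along its y axis; origin under its middle. Leave it alone.
- pliers_round: Small pliers with blue handles, 140 mm long, 12 mm high, lying; origin under the middle. Leave them alone.
- enamel_dish: Shallow white dish 75 mm across, 15 mm high; origin under its centre. Leave it alone.
- tweezers: Steel tweezers 150 mm long, 9 mm high, lying along y; origin under the middle. Leave them alone.
- letter_punch: Small square steel punch 63 mm long, 8 mm high, lying on the bench beneath the empty clip, well below a hanging mandrel's tip (which is 46 mm above the bench). Leave it alone.

How it is judged:
On the way, in this order (a step that is already met when the one before it is completed fails the run):
1. the mandrel is held by its knob clear of the mat and the rail, still more or less level (more than 50 degrees from plumb) (contact force between the fingers and mandrel above 1 N and distance between the grasp point and knob below 0.04 m and height (world z) of knob above 0.1 m and height (world z) of tip above 0.05 m and contact force between mandrel and rack below 0.1 N and angle between mandrel's own x axis and vertical above 0.87 rad), for 0.2 s.
2. the mandrel is held firmly by its knob (25 N a finger or more), knob up and within 15 degrees of plumb, clear of the bench and the rail and no longer swinging (contact force between the fingers and mandrel above 50 N and distance between the grasp point and knob below 0.04 m and height (world z) of knob above 0.1 m and height (world z) of tip above 0.05 m and contact force between mandrel and rack below 0.1 N and angle between mandrel's own x axis and vertical below 0.26 rad and angular speed of mandrel below 0.8 rad/s), for 0.2 s.
At the end, for the whole second after the job is handed in: The mandrel hangs by itself in the empty clip: the neck point within 7 mm of a clip's centre, knob up and within 8 degrees of plumb, at rest; each of the other three mandrels is within 8 mm of where it hung ((distance between neck and clip_0 below 0.007 m or distance between neck and clip_1 below 0.007 m or distance between neck and clip_2 below 0.007 m or distance between neck and clip_3 below 0.007 m) and angle between mandrel's own x axis and vertical below 0.14 rad and linear speed of mandrel below 0.04 m/s and angular speed of mandrel below 0.5 rad/s and distance of each of square_mandrel, hex_mandrel, octagon_mandrel from where it was at the start of the episode below 0.008 m); the robot touches nothing.
It fails at once if another mandrel is knocked (its knob moved by more than 15 mm) (distance of any of square_mandrel, hex_mandrel, octagon_mandrel from where it was at the start of the episode above 0.015 m).
It fails at once if something about the bench is pushed by more than 15 mm (distance of any of jar_1, flux_tin, masking_tape, needle_file, screwdriver, pliers_round, enamel_dish, tweezers, letter_punch from where it was at the start of the episode above 0.015 m).
It fails at once if the jar is tipped by more than 25 degrees (angle between jar_1's own z axis and vertical above 0.44 rad).
It also fails if it takes over 58 s, if anything falls off the work surface, if the arm or the gripper's body presses on something with over 40 N, if the wrist force passes 120 N, or if a joint passes its speed limit or range.

ROBOT

A 6-joint arm with a two-finger parallel gripper is mounted at the origin on a cart in front of the work surface, level with it; the furniture and walls round the work are solid. World frame = base frame: x ahead of the robot, y to its left, z up, the work surface at z = 0. Lengths are in m, angles in rad, forces in N, time in s.
With the tool pointing down it reaches from about 0.35 to 0.775 m from the base axis. Payload 7.3 kg.
Tool frame: the origin (TCP) lies at the very end of the fingers, on their centre line; the grasp point (between the pads) lies 19 mm behind it; z points along the fingers, y is the direction in which the jaws open and shut (so a half turn about z gives the same grasp; the last joint's range is limited). The gripper opens to 92 mm and grips with 3 to 60 N. Pads are 19 mm wide; open, the fingers measure 130 mm over their backs; the gripper's body (75 mm by 190 mm) begins 47 mm behind the grasp point.
Start: joints at [1.146, 0.342, 1.524, -0, 1.275, -0.146], TCP at [0.144, 0.505, 0.227] pointing down, gripper open.
Joint ranges: [-2.53, 2.53], [-0.77, 2.02], [0.04, 2.7], [-1, 4.14], [0.28, 2.66], [-3.11, 3.11]. Speed limits (rad/s): [2.57, 2.57, 3.14, 3.14, 3.14, 3.14].

INTERFACE

Orientations are given as [roll, pitch, yaw] about the fixed x, y, z axes, in that order (R = Rz(yaw) Ry(pitch) Rx(roll)).
In Python, from cell import robot gives the robot as it stands.
- The arm moves only by the tool apply_moves, never from a script. Its argument "plan" is a list of rows, each an object of numbers: "tx", "ty", "tz": the shift along the tool's x, y, z in m; "yaw": the turn about the tool's z in rad; "grip": the opening, from -1 (shut) to 1 (fully open), so that 0 is half open. In form: [{"tx": .., "ty": .., "tz": .., "yaw": .., "grip": ..}, ...]. A call has 1 to 8 rows; each row is the pose to reach, as a shift and turn from the pose commanded when the call began, along the tool's axes at that moment; what a row does not reach only later rows make up. A row lasts 1/8 s, in which the tool goes at most 62.5 mm and 10.7 degrees, less where a joint would pass 70% of its speed; a pose out of reach is approached as far as the arm can. A call with a gripper value outside its range is refused whole. The fingers move at their own pace and stop on an object; "force" is the grip in N (left out, the last holds). Time passes only in rows, so rows that repeat a pose let the fingers close. It gives the time, the measured TCP pose, the force and the opening at its end, in the units of the state.
- robot.observe(): the state, without advancing time (a new reading comes with each control period).
- robot.read_camera(name): name is "scene" or "top" or "wrist"; returns (picture, depth): 420x560x3 uint8, red, green, blue; 420x560 float32, m along the optical axis (not along the pixel's ray), 0 where there is no reading.
- robot.get_calibration(name): a dict with "camera_matrix" (3x3 intrinsics, pixels), "R" (3x3) and "t" (3): a world point X has camera coordinates R X + t. Camera axes: x right, y down, z forward; pixel columns grow to the right and rows downward; lengths in m; the calibration is good to about 2 mm. A picture is of the moment at which its call begins: read the wrist's pose just before it. get_calibration takes no time and is no camera call; for the wrist camera it gives the pose at the moment of the call.
- robot.hand_in(): hands the job in, once; it reports no verdict.
Trained networks look in the newest picture that a camera, given by its name, has taken for a name from the list of things; names that differ only in an ending like _2 or _b are one class to them, and where a whole thing is asked for, a point or a joint stands for the part that bears it (a point fixed in the world has none). Each returns a list of dicts, best first, with "confidence" (0 to 1); they miss things now and then, are a little off and sometimes report something else, mostly with a low value. They report only what shows in the picture. A call takes as long as a camera call.
- robot.outline_of(label, camera): "region" (420x560 bool, what is visible of it) and "pixel" ([row, column] in pixels, amid what is visible of it).
- robot.tip_of(label, camera): "pixel" ([row, column] in pixels: a listed point, or the origin of a listed thing).
The state is a dict: "time": time; "qpos": joint angles; "qvel": joint speeds; "joint_efforts": joint torques, N m; "tool_pos": TCP position; "tool_rot": TCP orientation; "contact_force": force on the tool from outside, world axes, zero at the start; "torque": the same for the moment, N m; "opening": finger opening in m.
Only numpy, scipy, OpenCV 4.12 (cv2) and the standard library are available. Lean on these libraries where they do the work, as an engineer would, in place of code of your own. Each camera call takes 0.05 s, during which the arm holds its last target.

## Working session

There is one attempt and no reset: what is moved stays moved. The work goes in short steps, Python scripts to look and compute and a tool call to move; the robot and the scene stay as the last step left them, time stands still between calls to the robot, and variables do not carry over. Pictures are saved under pics/ and viewed, and the job is handed in when it is done.

Besides the shell and the picture viewer there is one more tool, called after ">>>" in YAML: its name, and indented under it one key for each argument. apply_moves: Moves the arm, as the interface text tells. Its arguments: {"type":"object","properties":{"plan":{"type":"array","items":{"type":"object","properties":{"tx":{"type":"number"},"ty":{"type":"number"},"tz":{"type":"number"},"yaw":{"type":"number"},"grip":{"type":"number"}}}},"force":{"type":"number"}},"required":["plan"]}

```bash
mkdir -p pics; ls; cat > h.py <<'E'
import numpy as np, cv2
from cell import robot
def snap(cam,name):
    im,d=robot.read_camera(cam); cv2.imwrite('pics/'+name,im[:,:,::-1]); np.save('/tmp/%s_d.npy'%cam,d); return im,d
def w(cal,px,d):
    K=np.array(cal['camera_matrix']);R=np.array(cal['R']);t=np.array(cal['t'])
    r=np.linalg.inv(K)@np.array([px[1],px[0],1.0])
    return R.T@(r*d-t)
def wz(cal,px,z):
    K=np.array(cal['camera_matrix']);R=np.array(cal['R']);t=np.array(cal['t'])
    r=R.T@(np.linalg.inv(K)@np.array([px[1],px[0],1.0])); c=-R.T@t
    return c+r*(z-c[2])/r[2]
def proj(cal,X):
    K=np.array(cal['camera_matrix']);p=K@(np.array(cal['R'])@np.array(X)+np.array(cal['t']));return p[1]/p[2],p[0]/p[2]
E
python3 - <<'E'
from h import *
np.set_printoptions(precision=4,suppress=True)
print(robot.observe())
for c in ['scene','top']:
    im,d=snap(c,c+'1.png'); cal=robot.get_calibration(c); print(c,-np.array(cal['R']).T@np.array(cal['t']))
    for n in ['knob','neck','tip','clip_0','rack']:
        for r in robot.tip_of(n,c)[:4]:
            p=r['pixel'];dd=d[int(p[0]),int(p[1])]
            print(n,np.round(p,1),round(r['confidence'],2),w(cal,p,dd) if dd>0 else None, wz(cal,p,.019))
E
```

```text
pics
{'time': 0.0, 'qpos': array([ 1.146 ,  0.3427,  1.525 , -0.    ,  1.2754, -0.146 ]), 'qvel': array([-0.001 , -0.001 , -0.0025,  0.0003,  0.0008, -0.0011]), 'joint_efforts': array([ -0.0005, -43.1244, -24.4219,   0.0716,   0.0561,  -0.0001]), 'tool_pos': array([0.1443, 0.5044, 0.226 ]), 'tool_rot': array([-3.1401, -0.0002,  2.8628]), 'contact_force': array([-0.0767,  1.1275,  0.0212]), 'torque': array([-0.0079, -0.007 ,  0.0248]), 'opening': 0.09143884889375663}
scene [-0.2198 -0.8317  0.8111]
knob [299.3 309.2] 0.69 [ 0.463  -0.2218  0.016 ] [ 0.4604 -0.2241  0.019 ]
neck [292.  297.4] 0.97 [ 0.4593 -0.1853  0.0197] [ 0.4599 -0.1847  0.019 ]
neck [248.2 300.7] 0.43 [ 0.6237 -0.0411 -0.0009] [ 0.603  -0.0605  0.019 ]
tip [276.  250.1] 0.8 [ 0.4334 -0.0359  0.002 ] [ 0.4196 -0.0526  0.019 ]
clip_0 [175.  271.4] 0.89 [0.6266 0.0783 0.1928] [0.8646 0.3341 0.019 ]
clip_0 [166.9 262.6] 0.83 [0.6525 0.1434 0.1878] [0.8886 0.4074 0.019 ]
clip_0 [189.9 301.8] 0.82 [ 0.6295 -0.0378  0.1869] [0.858  0.1758 0.019 ]
clip_0 [179.8 287. ] 0.63 [0.629 0.018 0.198] [0.8768 0.2661 0.019 ]
rack [2
[... 211 characters left out ...]
3  0.0273] [ 0.4833 -0.206   0.019 ]
neck [253.2 310.4] 0.59 [ 0.4594 -0.1753  0.0194] [ 0.4595 -0.1752  0.019 ]
neck [201.  287.6] 0.5 [ 0.627  -0.0293  0.0136] [ 0.6248 -0.03    0.019 ]
tip [245.6 273.5] 0.54 [ 0.4456 -0.0389  0.0069] [ 0.4418 -0.0404  0.019 ]
clip_0 [162.6 254.1] 0.9 [0.6361 0.0976 0.2257] [0.7338 0.1457 0.019 ]
clip_0 [174.3 274.1] 0.88 [0.632  0.0239 0.1936] [0.7125 0.0557 0.019 ]
clip_0 [179.5 290.2] 0.84 [ 0.6351 -0.034   0.1867] [ 0.7124 -0.0097  0.019 ]
clip_0 [157.3 242.9] 0.7 [0.6446 0.1424 0.2207] [0.7408 0.1949 0.019 ]
rack [185.2 270.5] 0.93 [0.6598 0.0508 0.03  ] [0.6646 0.0528 0.019 ]
rack [266.3 294.2] 0.29 [ 0.3971 -0.1355  0.0074] [ 0.3938 -0.1364  0.019 ]
```

```bash
python3 - <<'E'
import cv2
a=cv2.imread('pics/scene1.png'); b=cv2.imread('pics/top1.png')
cv2.imwrite('pics/sc_crop.png',cv2.resize(a[140:340,190:390],(800,800))[:600]) 
cv2.imwrite('pics/sc_crop2.png',cv2.resize(a[150:340,190:440],(790,600),interpolation=cv2.INTER_CUBIC))
cv2.imwrite('pics/top_crop2.png',cv2.resize(b[140:330,190:440],(790,600),interpolation=cv2.INTER_CUBIC))
E
```

```text
(no output)
```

View pics/scene1.png

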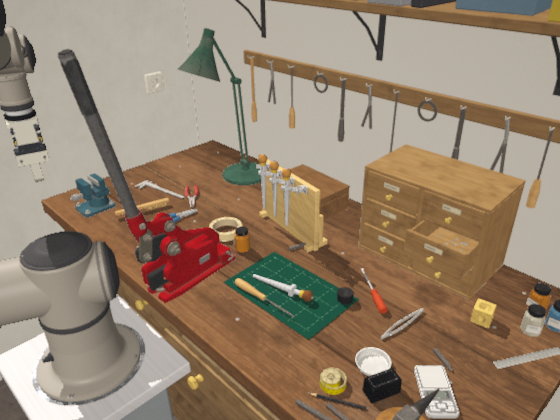

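View pics/sc_crop2.png

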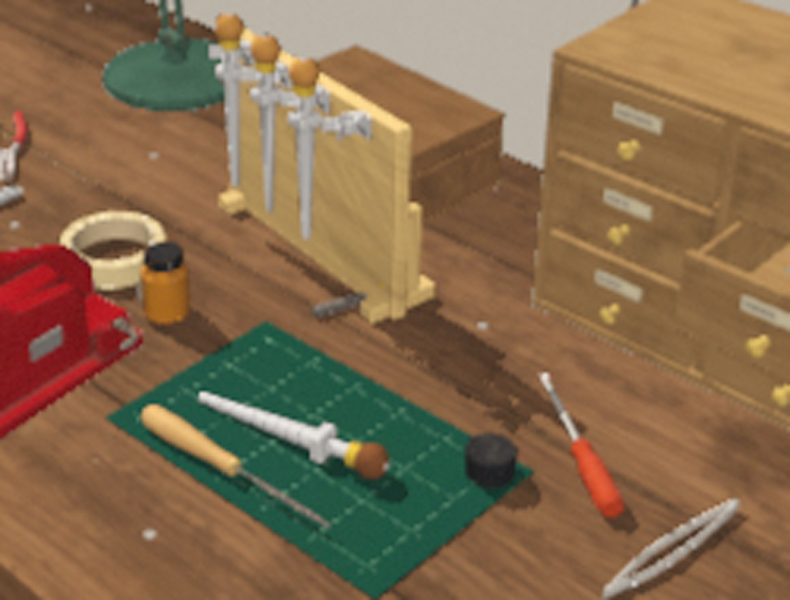

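View pics/top_crop2.png

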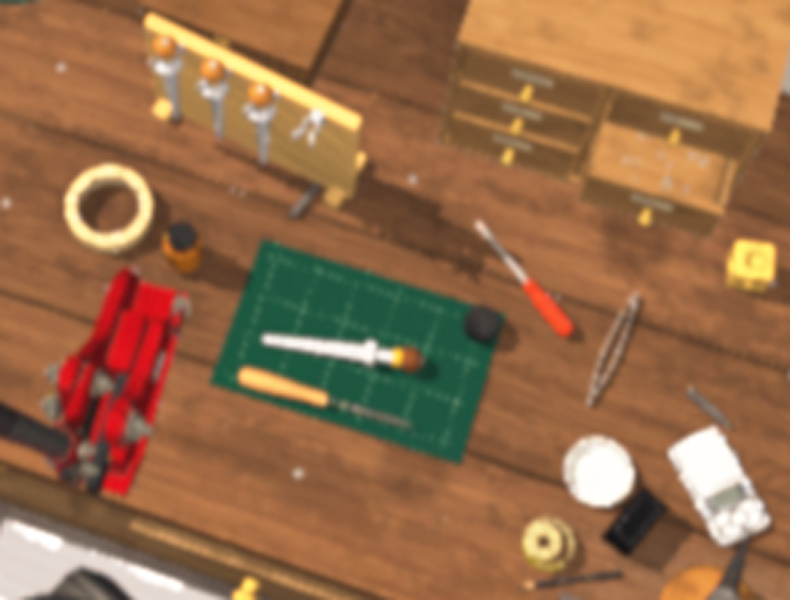

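```bash
python3 - <<'E'
from h import *
np.set_printoptions(precision=4,suppress=True)
for c in ['scene','top']:
    cal=robot.get_calibration(c); im,d=robot.read_camera(c)
    for n in ['rack','mandrel','needle_file','flux_tin','square_mandrel','hex_mandrel','octagon_mandrel']:
        for r in robot.outline_of(n,c)[:1]:
            m=r['region']; rr,cc=np.nonzero(m&(d>0)); P=np.array([w(cal,(a,b),d[a,b]) for a,b in zip(rr,cc)])
            print(c,n,r['confidence'],len(P),P.min(0),P.max(0),np.median(P,0))
            np.save(f'/tmp/{c}_{n}.npy',P)
        for r in robot.tip_of(n,c)[:1]: p=r['pixel']; print('  origin',p,r['confidence'],w(cal,p,d[int(p[0]),int(p[1])]))
E
```

```text
scene rack 0.71 2681 [ 0.6065 -0.0826 -0.0027] [0.8316 0.1875 0.219 ] [ 0.6523 -0.0117  0.0895]
  origin [231.9, 288.0] 0.84 [ 0.6608  0.0473 -0.0023]
scene mandrel 0.78 394 [ 0.4347 -0.2226 -0.0008] [ 0.4828 -0.0446  0.0342] [ 0.4538 -0.1622  0.0176]
  origin [294.0, 307.5] 0.81 [ 0.4654 -0.2137  0.0265]
scene needle_file 0.75 265 [ 0.3773 -0.1355 -0.0008] [ 0.414  -0.0274  0.0267] [ 0.3862 -0.0798  0.0175]
  origin [303.0, 266.6] 0.57 [ 0.3901 -0.1464  0.0033]
scene flux_tin 0.67 236 [ 0.6383  0.1328 -0.0376] [1.0101 0.5763 0.2287] [0.6505 0.1437 0.1683]
  origin [298.3, 346.3] 0.59 [ 0.5266 -0.2862  0.019 ]
scene square_mandrel 0.5 280 [0.6289 0.0714 0.0393] [0.6759 0.131  0.229 ] [0.6421 0.0861 0.1557]
  origin [162.1, 273.1] 0.5 [0.6393 0.0834 0.2272]
scene hex_mandrel 0.62 272 [ 0.6383  0.1328 -0.0052] [1.0083 0.5208 0.2287] [0.6513 0.1439 0.1657]
  origin [157.3, 261.1] 0.82 [0.6447 0.1397 0.2225]
scene octagon_mandrel 0.55 242 [0.6165 0.0126 0.0482] [0.6663 0.0758 0.229 ] [0.6309 0.0249 0.172 ]
  origin [174.7, 284.9] 0.59 [0.6227 0.0197 0.2154]
top rack 0.9 1561 [ 0.6091 -0.
[... 222 characters left out ...]
 [254.1, 320.2] 0.73 [ 0.4615 -0.2101  0.0394]
top needle_file 0.59 88 [ 0.3792 -0.1222  0.0111] [ 0.3975 -0.0396  0.0344] [ 0.3873 -0.0757  0.0218]
  origin [267.2, 292.9] 0.56 [ 0.3877 -0.1335  0.0239]
  origin [250.2, 316.0] 0.67 [ 0.484  -0.1897 -0.0022]
top square_mandrel 0.68 106 [0.6253 0.0788 0.069 ] [0.6718 0.1161 0.236 ] [0.64   0.088  0.1861]
  origin [160.3, 253.6] 0.5 [0.6656 0.1132 0.1799]
top hex_mandrel 0.57 81 [0.6379 0.1364 0.1332] [0.6637 0.1604 0.2349] [0.6488 0.1462 0.2134]
  origin [153.1, 242.3] 0.65 [0.6544 0.1477 0.2306]
top octagon_mandrel 0.44 81 [0.6166 0.0194 0.1265] [0.6616 0.0552 0.2375] [0.6289 0.0296 0.219 ]
  origin [171.1, 270.8] 0.62 [0.6244 0.0326 0.2265]
```

```bash
python3 - <<'E'
from h import *
np.set_printoptions(precision=3,suppress=True)
from scipy.spatial import cKDTree
A=[]
for c in ['scene','top']:
    cal=robot.get_calibration(c); im,d=robot.read_camera(c)
    K=np.array(cal['camera_matrix']);R=np.array(cal['R']);t=np.array(cal['t'])
    v,u=np.mgrid[:420,:560]; r=np.stack([u,v,np.ones_like(u)],-1)@np.linalg.inv(K).T
    P=((r*d[...,None])-t)@R; ok=d>0
    A.append(P[ok])
    # board plane
    Q=np.load(f'/tmp/{c}_rack.npy')
    if c=='scene':
        Q=Q[(Q[:,2]>.03)&(Q[:,2]<.18)&(Q[:,0]<.7)]
        best=0;rng=np.random.default_rng(0)
        for _ in range(500):
            s=Q[rng.choice(len(Q),3)];n=np.cross(s[1]-s[0],s[2]-s[0]);
            if np.linalg.norm(n)<1e-6: continue
            n/=np.linalg.norm(n)
            k=abs((Q-s[0])@n)<.003
            if k.sum()>best and abs(n[2])<.1: best=k.sum();kk=k
        S=Q[kk];ce=S.mean(0);n=np.linalg.svd(S-ce,full_matrices=False)[2][2];n*=np.sign(n[0]);print('plane',best,len(Q),n,ce,S.min(0),S.max(0))
    M=np.load(f'/tmp/{c}_mandrel.npy')
    M=M[M[:,2]>.008]; ce=M[:,:2].mean(0); dr=np.linalg.svd(M[:,:2]-ce,full_matrices=False)[2][0];dr*=-np.sign(dr[1]);s=(M[:,:2]-ce)@dr
    print('mandrel dir tip->knob',dr,ce,s.min(),s.max(), 'knob end',ce+dr*s.max(),'tip',ce+dr*s.min())
P=np.vstack(A)
H,xe,ye=np.histogram2d(P[:,0],P[:,1],bins=[np.arange(-.1,.8,.05),np.arange(-.4,.7,.05)])
Z=np.zeros_like(H)
ix=np.digitize(P[:,0],xe)-1;iy=np.digitize(P[:,1],ye)-1
g=(ix>=0)&(ix<Z.shape[0])&(iy>=0)&(iy<Z.shape[1])&(P[:,2]<1.2)
np.maximum.at(Z,(ix[g],iy[g]),P[g,2])
print('y',ye[:-1])
for i in range(Z.shape[0]): print('%.2f'%xe[i],Z[i])
E
```

```text
plane 1456 1763 [ 0.987 -0.161  0.002] [0.655 0.012 0.097] [ 0.638 -0.082  0.03 ] [0.683 0.167 0.18 ]
mandrel dir tip->knob [ 0.149 -0.989] [ 0.454 -0.155] -0.1120384546414333 0.06805039240360983 knob end [ 0.465 -0.223] tip [ 0.438 -0.045]
mandrel dir tip->knob [ 0.16  -0.987] [ 0.456 -0.146] -0.09670083390370937 0.07152645994070361 knob end [ 0.467 -0.216] tip [ 0.44 -0.05]
y [-0.4  -0.35 -0.3  -0.25 -0.2  -0.15 -0.1  -0.05 -0.    0.05  0.1   0.15
  0.2   0.25  0.3   0.35  0.4   0.45  0.5   0.55  0.6 ]
-0.10 [0.    0.    0.    0.    0.01  0.013 0.054 0.311 0.306 0.288 0.509 0.758
 0.764 0.758 0.    0.    0.    0.    0.    0.    0.   ]
-0.05 [0.    0.    0.    0.    0.013 0.015 0.303 0.315 0.317 0.305 0.744 0.759
 0.76  0.744 0.66  0.    0.    0.    0.    0.    0.   ]
0.00 [0.    0.    0.    0.    0.011 0.02  0.303 0.316 0.317 0.306 0.759 0.761
 0.756 0.725 0.693 0.657 0.636 0.    0.    0.    0.   ]
0.05 [0.    0.    0.    0.    0.008 0.015 0.285 0.302 0.303 0.013 0.754 0.759
 0.744 0.708 0.688 0.659 0.631 0.589 0.598 0.584 0.   ]
0.10 [0.    0.    0.    0.    0.006 0.013 0.016 0.01
[... 983 characters left out ...]
25 0.022 0.034 0.014 0.013 0.015]
0.50 [0.012 0.011 0.039 0.014 0.015 0.016 0.017 0.017 0.018 0.079 0.061 0.026
 0.036 0.016 0.02  0.018 0.014 0.024 0.016 0.015 0.019]
0.55 [0.029 0.029 0.03  0.011 0.015 0.016 0.014 0.018 0.011 0.014 0.026 0.031
 0.034 0.013 0.012 0.015 0.443 0.023 0.016 0.012 0.013]
0.60 [0.012 0.02  0.024 0.018 0.014 0.014 0.206 0.203 0.238 0.236 0.239 0.232
 0.015 0.013 0.014 0.451 0.476 0.467 0.422 0.017 0.019]
0.65 [0.175 0.174 0.014 0.013 0.012 0.011 0.204 0.205 0.205 0.231 0.236 0.232
 0.017 0.012 0.017 0.464 0.547 0.522 0.421 0.012 0.011]
0.70 [0.266 0.268 0.267 0.269 0.267 0.012 0.012 0.012 0.1   0.093 0.101 0.
 0.013 0.014 0.013 0.42  0.545 0.542 0.013 0.014 0.015]
```

```bash
python3 - <<'E'
from h import *
np.set_printoptions(precision=3,suppress=True)
cal=robot.get_calibration('scene'); im,d=robot.read_camera('scene')
for v,u in [(60,70),(80,78),(100,87),(120,95),(140,103),(160,112),(180,121),(200,128),(215,134),(230,150),(245,190),(290,20),(260,75),(305,70),(250,110),(70,15),(110,20),(130,28),(175,40),(40,10),(390,90)]:
    print((v,u),im[v,u],w(cal,(v,u),d[v,u]) if d[v,u]>0 else 0)
big=cv2.resize(im[0:300,0:260],None,fx=2,fy=2)[:,:,::-1]; cv2.imwrite('pics/lev.png',big)
t,dt=robot.read_camera('top'); cv2.imwrite('pics/lev2.png',cv2.resize(t[200:420,60:340],None,fx=2.7,fy=2.7)[:,:,::-1])
E
```

```text
(60, 70) [80 78 75] [0.13  0.062 0.605]
(80, 78) [63 62 60] [0.137 0.065 0.567]
(100, 87) [69 66 66] [0.144 0.062 0.529]
(120, 95) [85 81 80] [0.152 0.065 0.486]
(140, 103) [90 85 82] [0.159 0.063 0.443]
(160, 112) [82 80 76] [0.17  0.066 0.395]
(180, 121) [82 80 77] [0.18  0.065 0.346]
(200, 128) [80 77 75] [0.187 0.067 0.294]
(215, 134) [82 79 75] [0.194 0.067 0.252]
(230, 150) [99 45 40] [0.228 0.072 0.194]
(245, 190) [189  26  34] [0.334 0.08  0.095]
(290, 20) [181 171 158] [-0.083 -0.019  0.253]
(260, 75) [63 61 59] [ 0.007 -0.065  0.295]
(305, 70) [152 142 127] [-0.022 -0.062  0.205]
(250, 110) [38 36 37] [ 0.085 -0.033  0.262]
(70, 15) [96 89 80] [0.153 0.471 0.511]
(110, 20) [103  99  97] [0.139 0.476 0.413]
(130, 28) [195 187 170] [0.139 0.46  0.364]
(175, 40) [193 186 169] [0.131 0.441 0.245]
(40, 10) [164 155 142] [0.119 0.327 0.605]
(390, 90) [147 137 124] [-0.04  -0.087  0.008]
```

View pics/lev.png

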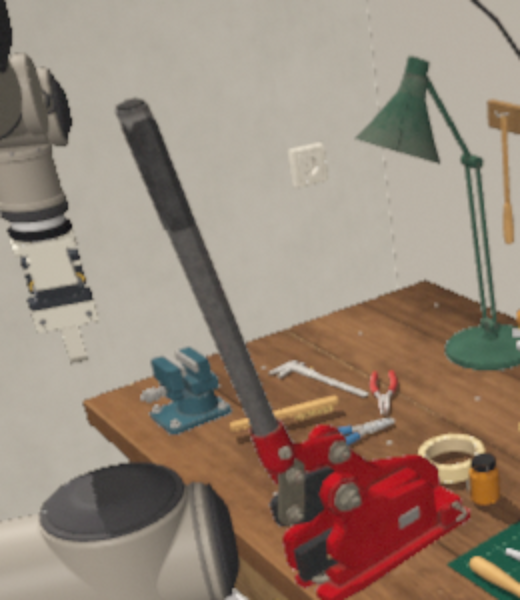

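View pics/lev2.png

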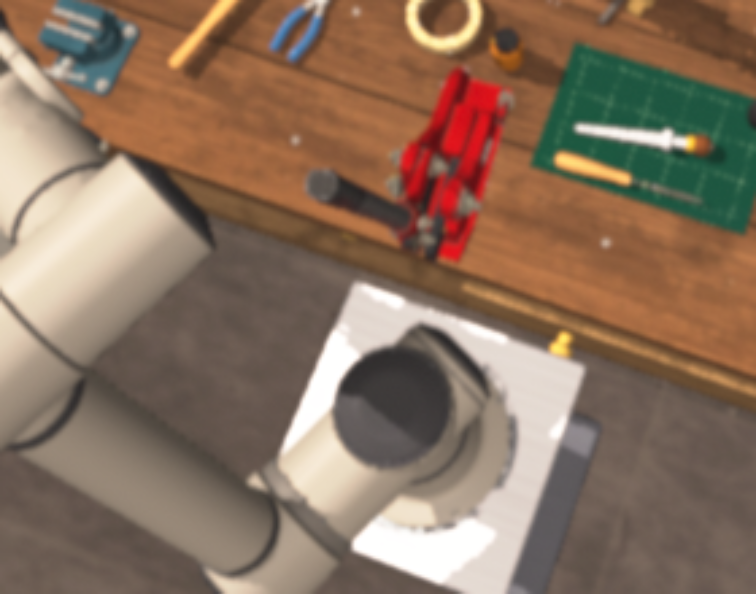

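```bash
python3 - <<'E'
from h import *
np.set_printoptions(precision=3,suppress=True,linewidth=150)
A=[]
for c in ['scene','top']:
    cal=robot.get_calibration(c); im,d=robot.read_camera(c)
    K=np.array(cal['camera_matrix']);R=np.array(cal['R']);t=np.array(cal['t'])
    v,u=np.mgrid[:420,:560]; r=np.stack([u,v,np.ones_like(u)],-1)@np.linalg.inv(K).T
    P=((r*d[...,None])-t)@R
    A.append(P[d>0])
P=np.vstack(A)
q=1.146; e=np.array([np.cos(q),np.sin(q)]); l=np.array([-e[1],e[0]])
r=P[:,:2]@e; la=P[:,:2]@l; z=P[:,2]
lev=(abs(P[:,1]-.07)<.03)&(P[:,0]>.09)&(P[:,0]<.25)
k=(r>-.2)&(r<.7)&(abs(la)<.35)&(z>.13)&(z<.9)&~lev&(P[:,0]<.3)
print('axis: z-slices of r range / lat range')
for z0 in np.arange(.15,.85,.04):
    m=k&(z>=z0)&(z<z0+.04)
    if m.sum(): 
        for r0 in np.arange(-.2,.7,.08):
            mm=m&(r>=r0)&(r<r0+.08)
            if mm.sum()>3: print('z%.2f r%.2f n%d lat %.3f..%.3f zmax %.3f'%(z0,r0,mm.sum(),*np.percentile(la[mm],[2,98]),z[mm].max()))
E
```

```text
axis: z-slices of r range / lat range
z0.15 r-0.12 n1170 lat -0.062..0.101 zmax 0.190
z0.15 r-0.04 n119 lat -0.084..0.108 zmax 0.187
z0.15 r0.12 n510 lat -0.236..-0.195 zmax 0.190
z0.15 r0.20 n74 lat -0.227..-0.169 zmax 0.190
z0.19 r-0.12 n1932 lat -0.085..0.110 zmax 0.230
z0.19 r-0.04 n59 lat -0.096..-0.087 zmax 0.230
z0.19 r0.12 n143 lat -0.230..-0.193 zmax 0.211
z0.19 r0.20 n192 lat -0.231..-0.192 zmax 0.214
z0.19 r0.44 n8 lat 0.061..0.081 zmax 0.229
z0.23 r-0.12 n3056 lat -0.082..0.181 zmax 0.270
z0.23 r-0.04 n521 lat -0.095..0.250 zmax 0.270
z0.23 r0.04 n209 lat -0.079..0.157 zmax 0.270
z0.23 r0.44 n118 lat 0.058..0.078 zmax 0.269
z0.27 r-0.12 n1510 lat -0.046..0.182 zmax 0.310
z0.27 r-0.04 n5045 lat -0.079..0.223 zmax 0.310
z0.27 r0.04 n255 lat -0.043..0.150 zmax 0.310
z0.27 r0.36 n217 lat 0.030..0.099 zmax 0.310
z0.27 r0.44 n53 lat 0.031..0.078 zmax 0.308
z0.27 r0.52 n42 lat 0.049..0.120 zmax 0.310
z0.31 r-0.04 n445 lat -0.030..0.228 zmax 0.350
z0.31 r0.04 n5 lat 0.010..0.154 zmax 0.350
z0.31 r0.36 n332 lat 0.029..0.099 zmax 0.340
z0.31 r0.44 n266 lat 0.033..0.099 zmax 0.350
z
[... 1316 characters left out ...]
t 0.020..0.134 zmax 0.597
z0.59 r0.52 n74 lat 0.021..0.135 zmax 0.599
z0.63 r0.04 n356 lat 0.164..0.224 zmax 0.670
z0.63 r0.12 n127 lat 0.001..0.230 zmax 0.670
z0.63 r0.20 n31 lat 0.027..0.128 zmax 0.670
z0.63 r0.28 n519 lat 0.028..0.125 zmax 0.670
z0.63 r0.36 n299 lat 0.021..0.133 zmax 0.650
z0.67 r0.04 n445 lat 0.016..0.236 zmax 0.710
z0.67 r0.12 n133 lat -0.001..0.158 zmax 0.710
z0.67 r0.20 n476 lat 0.031..0.122 zmax 0.710
z0.67 r0.28 n408 lat 0.039..0.115 zmax 0.699
z0.71 r0.04 n484 lat 0.020..0.238 zmax 0.735
z0.71 r0.12 n2435 lat 0.003..0.248 zmax 0.750
z0.71 r0.20 n808 lat 0.018..0.234 zmax 0.750
z0.75 r0.12 n2849 lat 0.017..0.238 zmax 0.763
z0.75 r0.20 n17 lat 0.156..0.239 zmax 0.753
```

>>> apply_moves:
  plan:
    - {"tx": 0.003, "ty": -0.02, "tz": -0.03, "yaw": 0, "grip": 1}
    - {"tx": 0.006, "ty": -0.04, "tz": -0.06, "yaw": 0, "grip": 1}
    - {"tx": 0.009, "ty": -0.06, "tz": -0.09, "yaw": 0, "grip": 1}
    - {"tx": 0.012, "ty": -0.08, "tz": -0.12, "yaw": 0, "grip": 1}
    - {"tx": 0.015, "ty": -0.1, "tz": -0.15, "yaw": 0, "grip": 1}
    - {"tx": 0.017, "ty": -0.118, "tz": -0.18, "yaw": 0, "grip": 1}
    - {"tx": 0.017, "ty": -0.118, "tz": -0.18, "yaw": 0, "grip": 1}

```text
time: 3.28
tool_pos: [0.0956, 0.396, 0.409]
tool_rot: [3.136, 0.001, 2.863]
contact_force: [0.3, -0.3, -0.5]
opening: 0.0918
```

```bash
python3 - <<'E'
from h import *
np.set_printoptions(precision=4,suppress=True,linewidth=150)
o=robot.observe();print(o['time'],o['qpos'],o['tool_pos'],o['tool_rot'],o['joint_efforts'])
im,d=snap('scene','s2.png')
p=o['tool_pos'];yaw=o['tool_rot'][2];az0=np.arctan2(p[1],p[0]);r=np.hypot(p[0],p[1])
tx=np.array([np.cos(yaw),np.sin(yaw)]);ty=np.array([np.sin(yaw),-np.cos(yaw)])
azs=np.linspace(az0,-.431,14)[1:]
for i,a in enumerate(azs):
    D=r*np.array([np.cos(a),np.sin(a)])-p[:2]
    print(i,a,'tx %.3f ty %.3f'%(D@tx,D@ty),'yaw',-(1.726-yaw)*(i+1)/13)
E
```

```text
3.275 [ 1.1453  0.0314  1.422   0.      1.6825 -0.1469] [0.0956 0.396  0.409 ] [3.136  0.0008 2.863 ] [  0.137  -30.2868 -27.6821   0.0756   0.5656  -0.0115]
0 1.1982254752325159 tx -0.055 ty -0.001 yaw 0.08745914980227222
1 1.062456685629806 tx -0.110 ty -0.010 yaw 0.17491829960454444
2 0.9266878960270964 tx -0.163 ty -0.027 yaw 0.2623774494068166
3 0.7909191064243868 tx -0.213 ty -0.050 yaw 0.3498365992090889
4 0.6551503168216771 tx -0.259 ty -0.080 yaw 0.4372957490113611
5 0.5193815272189675 tx -0.301 ty -0.115 yaw 0.5247548988136332
6 0.3836127376162578 tx -0.338 ty -0.157 yaw 0.6122140486159056
7 0.24784394801354814 tx -0.369 ty -0.202 yaw 0.6996731984181778
8 0.1120751584108386 tx -0.394 ty -0.252 yaw 0.78713234822045
9 -0.02369363119187118 tx -0.411 ty -0.304 yaw 0.8745914980227222
10 -0.15946242079458095 tx -0.422 ty -0.359 yaw 0.9620506478249944
11 -0.2952312103972905 tx -0.424 ty -0.414 yaw 1.0495097976272665
12 -0.431 tx -0.420 ty -0.469 yaw 1.1369689474295388
```

View pics/s2.png

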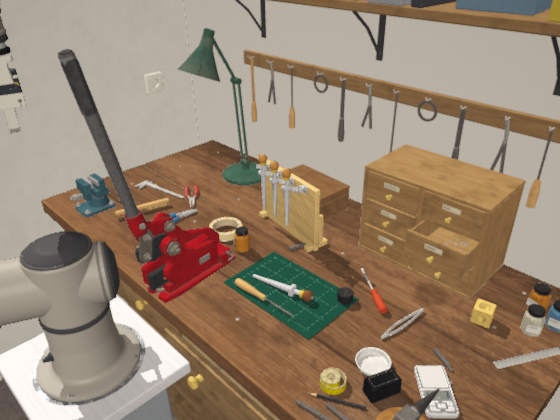

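>>> apply_moves:
  plan:
    - {"tx": -0.055, "ty": -0.001, "tz": 0, "yaw": 0.087, "grip": 1}
    - {"tx": -0.11, "ty": -0.01, "tz": 0, "yaw": 0.175, "grip": 1}
    - {"tx": -0.163, "ty": -0.027, "tz": 0, "yaw": 0.262, "grip": 1}
    - {"tx": -0.213, "ty": -0.05, "tz": 0, "yaw": 0.35, "grip": 1}
    - {"tx": -0.259, "ty": -0.08, "tz": 0, "yaw": 0.437, "grip": 1}
    - {"tx": -0.259, "ty": -0.08, "tz": 0, "yaw": 0.437, "grip": 1}

```text
time: 4.08
tool_pos: [0.3249, 0.2454, 0.4048]
tool_rot: [-3.138, -0.001, 2.419]
contact_force: [-0.5, 0.7, -0.2]
opening: 0.0921
```

```bash
python3 - <<'E'
from h import *
np.set_printoptions(precision=4,suppress=True,linewidth=150)
im,d=snap('scene','s3.png')
o=robot.observe();print(o['time'],o['qpos'],o['tool_pos'],o['tool_rot'],o['joint_efforts'])
p=o['tool_pos'];yaw=o['tool_rot'][2];az0=np.arctan2(p[1],p[0]);r=np.hypot(p[0],p[1])
tx=np.array([np.cos(yaw),np.sin(yaw)]);ty=np.array([np.sin(yaw),-np.cos(yaw)])
azs=np.linspace(az0,-.431,9)[1:]
for i,a in enumerate(azs):
    D=r*np.array([np.cos(a),np.sin(a)])-p[:2]
    print(i,a,'tx %.3f ty %.3f'%(D@tx,D@ty),'yaw',-(1.726-yaw)*(i+1)/8)
E
```

```text
4.125 [ 0.4624  0.0363  1.4273  0.0003  1.6811 -0.3888] [0.3237 0.2468 0.4051] [-3.1389 -0.0014  2.422 ] [ -1.6086 -28.441  -26.8012  -0.1648   0.0146  -0.0732]
0 0.5161265266797495 tx -0.053 ty -0.015 yaw 0.08699741443184456
1 0.380822737154071 tx -0.104 ty -0.036 yaw 0.1739948288636891
2 0.2455189476283925 tx -0.151 ty -0.064 yaw 0.26099224329553367
3 0.11021515810271398 tx -0.194 ty -0.099 yaw 0.3479896577273782
4 -0.02508863142296458 tx -0.232 ty -0.138 yaw 0.4349870721592228
5 -0.16039242094864303 tx -0.264 ty -0.183 yaw 0.5219844865910673
6 -0.2956962104743215 tx -0.290 ty -0.232 yaw 0.6089819010229118
7 -0.431 tx -0.309 ty -0.283 yaw 0.6959793154547564
```

View pics/s3.png

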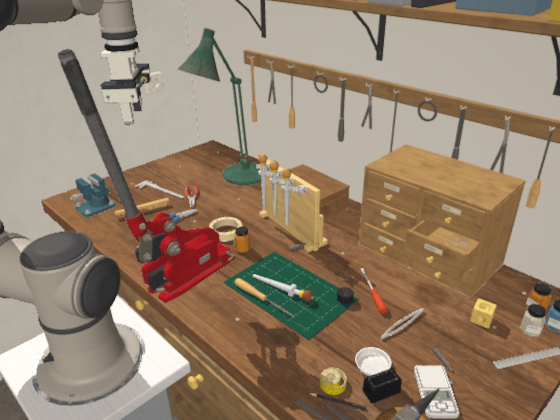

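>>> apply_moves:
  plan:
    - {"tx": -0.053, "ty": -0.015, "tz": -0.02, "yaw": 0.087, "grip": 1}
    - {"tx": -0.104, "ty": -0.036, "tz": -0.02, "yaw": 0.174, "grip": 1}
    - {"tx": -0.151, "ty": -0.064, "tz": -0.02, "yaw": 0.261, "grip": 1}
    - {"tx": -0.194, "ty": -0.099, "tz": -0.02, "yaw": 0.348, "grip": 1}
    - {"tx": -0.194, "ty": -0.099, "tz": -0.02, "yaw": 0.348, "grip": 1}

```text
time: 4.75
tool_pos: [0.4045, 0.0441, 0.4256]
tool_rot: [-3.14, -0.001, 2.074]
contact_force: [0.1, -0.1, -0.6]
opening: 0.0917
```

```bash
python3 - <<'E'
from h import *
np.set_printoptions(precision=4,suppress=True,linewidth=150)
o=robot.observe();print(o['time'],o['qpos'],o['tool_pos'],o['tool_rot'],o['joint_efforts'])
im,d=snap('wrist','w3.png'); cal=robot.get_calibration('wrist'); print(cal)
K=np.array(cal['camera_matrix']);R=np.array(cal['R']);t=np.array(cal['t'])
for n in ['clip_0','knob','neck','square_mandrel']:
    for r in robot.tip_of(n,'wrist')[:4]:
        p=r['pixel'];dd=d[int(p[0]),int(p[1])];print(n,p,r['confidence'],w(cal,p,dd))
im,d=snap('scene','s4.png')
E
```

```text
4.75 [-0.0801  0.0359  1.3741 -0.0002  1.7336 -0.5832] [0.4045 0.0441 0.4256] [-3.1398 -0.0009  2.0738] [ -2.1435 -28.3474 -26.8669  -0.381   -0.0147  -0.2241]
{'camera_matrix': array([[321.3244,   0.    , 279.7901],
       [  0.    , 321.3244, 206.2214],
       [  0.    ,   0.    ,   1.    ]]), 'R': array([[ 0.8749,  0.4843, -0.0026],
       [ 0.4616, -0.8322,  0.3071],
       [ 0.1466, -0.2699, -0.9517]]), 't': array([-0.3737, -0.2489,  0.5346])}
clip_0 [262.4, 425.6] 0.88 [0.6287 0.035  0.2023]
clip_0 [197.5, 494.4] 0.7 [0.6461 0.1481 0.2059]
clip_0 [233.0, 456.8] 0.57 [0.6375 0.0883 0.2032]
knob [280.1, 246.2] 0.86 [ 0.4645 -0.2027  0.0322]
neck [267.9, 253.0] 0.91 [ 0.4658 -0.1783  0.0215]
square_mandrel [238.2, 468.5] 0.71 [0.6364 0.0917 0.2277]
square_mandrel [262.9, 424.1] 0.41 [0.6281 0.0332 0.2012]
square_mandrel [202.0, 507.8] 0.39 [0.6474 0.1497 0.2272]
```

View pics/s4.png

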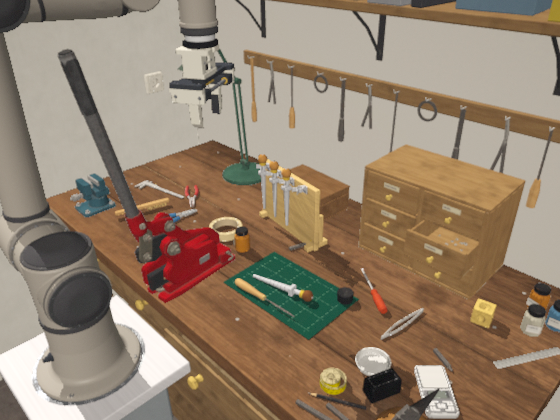

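View pics/w3.png

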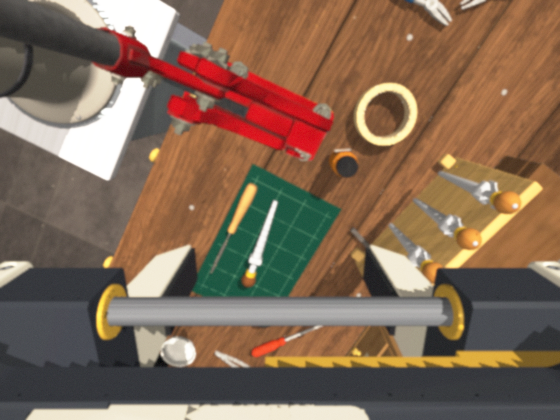

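```bash
cat >> h.py <<'E'
def td(target,yawt=None):
    o=robot.observe();p=o['tool_pos'];yaw=o['tool_rot'][2]
    tx=np.array([np.cos(yaw),np.sin(yaw)]);ty=np.array([np.sin(yaw),-np.cos(yaw)])
    D=np.array(target)-p
    print('tx %.4f ty %.4f tz %.4f'%(D[:2]@tx,D[:2]@ty,-D[2]),'' if yawt is None else 'yaw %.3f'%(yaw-yawt))
E
python3 - <<'E'
from h import *
for a in [-.02,-.16,-.3,-.431]: td([.407*np.cos(a),.407*np.sin(a),.4256],1.726)
E
```

```text
tx -0.0499 ty -0.0244 tz 0.0011 yaw 0.355
tx -0.0969 ty -0.0565 tz 0.0011 yaw 0.355
tx -0.1389 ty -0.0950 tz 0.0011 yaw 0.355
tx -0.1730 ty -0.1359 tz 0.0011 yaw 0.355
```

>>> apply_moves:
  plan:
    - {"tx": -0.05, "ty": -0.024, "tz": 0, "yaw": 0.09, "grip": 1}
    - {"tx": -0.097, "ty": -0.057, "tz": 0, "yaw": 0.18, "grip": 1}
    - {"tx": -0.139, "ty": -0.095, "tz": 0, "yaw": 0.27, "grip": 1}
    - {"tx": -0.173, "ty": -0.136, "tz": 0, "yaw": 0.355, "grip": 1}
    - {"tx": -0.173, "ty": -0.136, "tz": 0, "yaw": 0.355, "grip": 1}
    - {"tx": -0.173, "ty": -0.136, "tz": 0, "yaw": 0.355, "grip": 1}

```text
time: 5.8
tool_pos: [0.3695, -0.1704, 0.4268]
tool_rot: [3.141, -0.0, 1.725]
contact_force: [0.7, -0.4, 0.7]
opening: 0.092
```

```bash
python3 - <<'E'
from h import *
np.set_printoptions(precision=4,suppress=True,linewidth=150)
o=robot.observe();print(o['time'],o['qpos'],o['tool_pos'],o['tool_rot'],o['joint_efforts'])
cal=robot.get_calibration('wrist');im,d=snap('wrist','w4.png')
for n in ['knob','neck','tip','mandrel']:
    for r in robot.tip_of(n,'wrist')[:2]:
        p=r['pixel'];dd=d[int(p[0]),int(p[1])];print(n,p,r['confidence'],w(cal,p,dd),wz(cal,p,.019))
im,d=snap('scene','s5.png')
E
```

```text
5.8 [-0.6216  0.0347  1.3722  0.0007  1.7347 -0.7753] [ 0.3695 -0.1704  0.4268] [ 3.1411 -0.0005  1.7246] [ -1.0982 -28.2069 -26.6464  -0.0492   0.0548  -0.0078]
knob [184.3, 330.8] 0.72 [ 0.4667 -0.2121  0.0304] [ 0.4689 -0.2147  0.019 ]
neck [167.2, 333.1] 0.94 [ 0.4661 -0.1828  0.0221] [ 0.4667 -0.1833  0.019 ]
tip [80.1, 338.7] 0.84 [ 0.4488 -0.0387  0.0036] [ 0.4463 -0.04    0.019 ]
mandrel [181.0, 331.5] 0.7 [ 0.4663 -0.2056  0.0323] [ 0.4689 -0.2085  0.019 ]
mandrel [286.3, 354.1] 0.41 [ 0.5643 -0.4251  0.001 ] [ 0.5579 -0.4148  0.019 ]
```

View pics/s5.png

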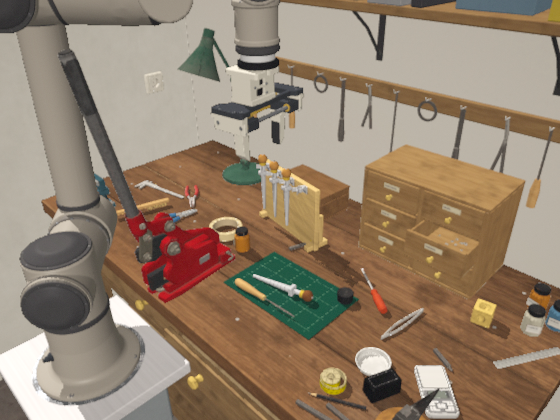

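View pics/w4.png

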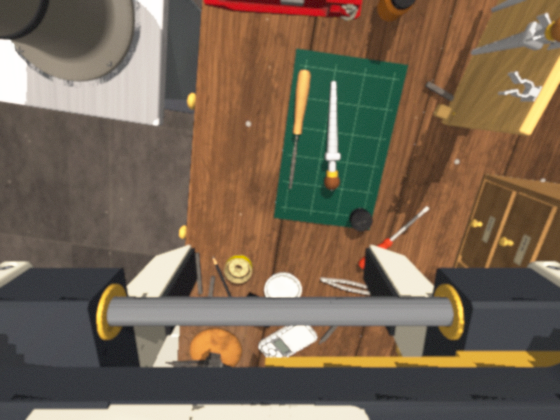

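```bash
python3 - <<'E'
from h import *
td([.468,-.211,.12],1.71)
def q2(r,z):
    wz_=z+.355; L1,L2,h=.47,.377,.25
    d=np.hypot(r,wz_-h); return np.arctan2(r,wz_-h)-np.arccos((L1**2+d*d-L2**2)/(2*L1*d))
for f in np.linspace(0,1,11): 
    p=np.array([.3695,-.1704,.4268])*(1-f)+f*np.array([.468,-.211,.12]); r=np.sqrt(p[0]**2+p[1]**2-.077**2);print(round(f,1),q2(r,p[2]))
E
```

```text
tx -0.0552 ty 0.0911 tz 0.3068 yaw 0.015
0.0 0.05914899634103976
0.1 0.07406336478674935
0.2 0.09421904848280716
0.3 0.11940584504438334
0.4 0.14943181218780066
0.5 0.18409971771563816
0.6 0.22319020606380435
0.7 0.2664505880833281
0.8 0.3135889890480802
0.9 0.3642738584022116
1.0 0.41813872576157995
```

>>> apply_moves:
  plan:
    - {"tx": -0.005, "ty": 0.009, "tz": 0.03, "yaw": 0.005, "grip": 0.5}
    - {"tx": -0.011, "ty": 0.018, "tz": 0.06, "yaw": 0.01, "grip": 0.5}
    - {"tx": -0.014, "ty": 0.023, "tz": 0.077, "yaw": 0.015, "grip": 0.5}
    - {"tx": -0.014, "ty": 0.023, "tz": 0.077, "yaw": 0.015, "grip": 0.5}

```text
time: 6.6
tool_pos: [0.3939, -0.1812, 0.3486]
tool_rot: [-3.139, -0.002, 1.709]
contact_force: [-0.5, 0.6, 0.0]
opening: 0.0691
```

```bash
python3 - <<'E'
from h import *
np.set_printoptions(precision=4,suppress=True,linewidth=150)
o=robot.observe();print(o['time'],o['qpos'],o['tool_pos'],o['joint_efforts'])
cs,ds=snap('scene','s6.png');c,d=snap('top','t6.png')
cv2.imwrite('pics/s6c.png',cv2.resize(cs[40:320,0:230],None,fx=2.1,fy=2.1)[:,:,::-1])
cv2.imwrite('pics/t6c.png',cv2.resize(c[200:420,60:340],None,fx=2.7,fy=2.7)[:,:,::-1])
E
```

```text
6.6 [-0.6083  0.0989  1.5073  0.0001  1.5384 -0.7465] [ 0.3939 -0.1812  0.3486] [ -0.0233 -30.7062 -25.4994   0.0433  -0.1994   0.0476]
```

View pics/s6c.png

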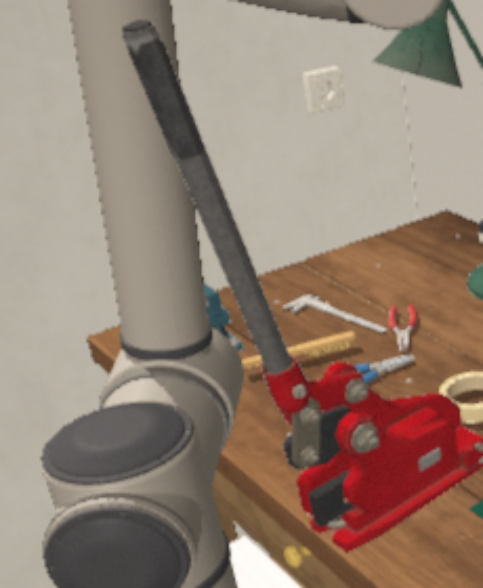

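View pics/t6c.png

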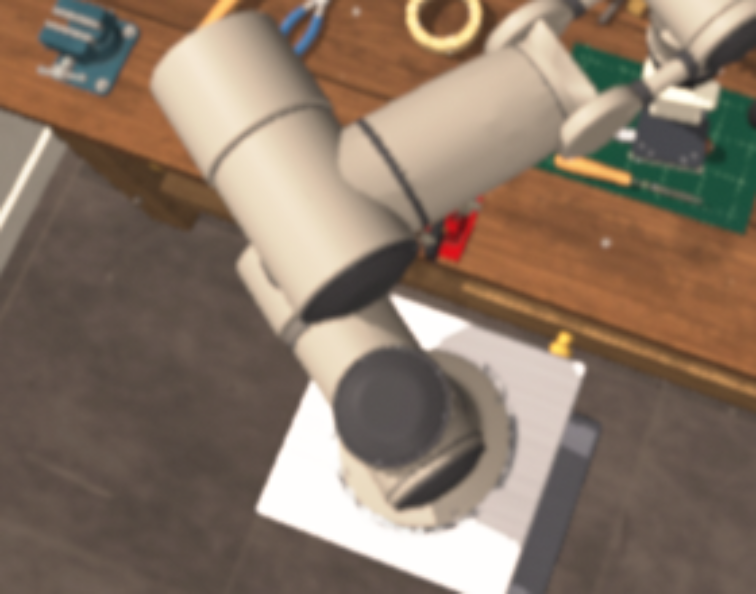

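>>> apply_moves:
  plan:
    - {"tx": -0.001, "ty": 0.002, "tz": 0.008, "yaw": 0, "grip": 0.5}
    - {"tx": -0.003, "ty": 0.004, "tz": 0.016, "yaw": 0, "grip": 0.5}
    - {"tx": -0.004, "ty": 0.007, "tz": 0.024, "yaw": 0, "grip": 0.5}

```text
time: 7.08
tool_pos: [0.4016, -0.185, 0.3252]
tool_rot: [3.142, -0.0, 1.708]
contact_force: [-0.9, 1.2, -0.9]
opening: 0.0688
```

```bash
cat > st.py <<'E'
from h import *
np.set_printoptions(precision=4,suppress=True,linewidth=150)
o=robot.observe();print(o['time'],o['qpos'],o['tool_pos'],o['tool_rot'],o['joint_efforts'],o['contact_force'])
E
python3 st.py
```

```text
7.075 [-0.6053  0.1227  1.5424  0.0001  1.4765 -0.7422] [ 0.4016 -0.185   0.3252] [ 3.1416 -0.0001  1.7076] [ -0.1236 -33.5022 -26.365    0.0256   0.3028  -0.0508] [-0.8576  1.1894 -0.8514]
```

>>> apply_moves:
  plan:
    - {"tx": -0.001, "ty": 0.002, "tz": 0.008, "yaw": 0, "grip": 0.5}
    - {"tx": -0.003, "ty": 0.004, "tz": 0.016, "yaw": 0, "grip": 0.5}
    - {"tx": -0.003, "ty": 0.004, "tz": 0.016, "yaw": 0, "grip": 0.5}

```text
time: 7.45
tool_pos: [0.4057, -0.1872, 0.3089]
tool_rot: [-3.14, -0.001, 1.708]
contact_force: [0.5, -0.3, 0.1]
opening: 0.0689
```

```bash
python3 st.py
```

```text
7.45 [-0.6042  0.1404  1.5652  0.0001  1.4375 -0.7412] [ 0.4057 -0.1872  0.3089] [-3.1405 -0.0011  1.7078] [ -0.0138 -33.2022 -25.5478   0.0344  -0.0492  -0.0008] [ 0.4963 -0.2651  0.0688]
```

>>> apply_moves:
  plan:
    - {"tx": -0.001, "ty": 0.002, "tz": 0.008, "yaw": 0, "grip": 0.5}
    - {"tx": -0.003, "ty": 0.004, "tz": 0.016, "yaw": 0, "grip": 0.5}
    - {"tx": -0.003, "ty": 0.004, "tz": 0.016, "yaw": 0, "grip": 0.5}

```text
time: 7.82
tool_pos: [0.4101, -0.1896, 0.2929]
tool_rot: [-3.141, -0.001, 1.708]
contact_force: [-0.4, -0.5, -0.3]
opening: 0.0691
```

```bash
python3 st.py
```

```text
7.825 [-0.6031  0.1587  1.5867  0.0001  1.3977 -0.7401] [ 0.4101 -0.1896  0.2929] [-3.1406 -0.0011  1.7078] [ -0.0186 -34.0103 -25.3218   0.0339  -0.0495  -0.0007] [-0.3935 -0.4842 -0.3218]
```

>>> apply_moves:
  plan:
    - {"tx": -0.001, "ty": 0.002, "tz": 0.008, "yaw": 0, "grip": 0.5}
    - {"tx": -0.003, "ty": 0.004, "tz": 0.016, "yaw": 0, "grip": 0.5}
    - {"tx": -0.003, "ty": 0.004, "tz": 0.016, "yaw": 0, "grip": 0.5}

```text
time: 8.2
tool_pos: [0.4144, -0.192, 0.2769]
tool_rot: [-3.14, -0.001, 1.708]
contact_force: [0.3, -0.1, 0.3]
opening: 0.0688
```

```bash
python3 st.py
```

```text
8.2 [-0.602   0.1783  1.6067  0.0001  1.3582 -0.739 ] [ 0.4144 -0.192   0.2769] [-3.1405 -0.0011  1.7077] [ -0.0187 -34.7507 -25.0028   0.0337  -0.0489  -0.0008] [ 0.2939 -0.0951  0.2782]
```

>>> apply_moves:
  plan:
    - {"tx": -0.001, "ty": 0.002, "tz": 0.008, "yaw": 0, "grip": 0.5}
    - {"tx": -0.003, "ty": 0.004, "tz": 0.016, "yaw": 0, "grip": 0.5}
    - {"tx": -0.003, "ty": 0.004, "tz": 0.016, "yaw": 0, "grip": 0.5}

```text
time: 8.57
tool_pos: [0.4188, -0.1944, 0.2609]
tool_rot: [-3.141, -0.001, 1.708]
contact_force: [-0.1, 0.2, -0.1]
opening: 0.0688
```

```bash
python3 st.py
```

```text
8.575 [-0.6009  0.199   1.6252  0.0001  1.319  -0.738 ] [ 0.4188 -0.1944  0.2609] [-3.1405 -0.0011  1.7078] [ -0.0202 -35.5072 -24.6521   0.0334  -0.0489  -0.0008] [-0.1408  0.1982 -0.1007]
```

>>> apply_moves:
  plan:
    - {"tx": -0.001, "ty": 0.002, "tz": 0.008, "yaw": 0, "grip": 0.5}
    - {"tx": -0.003, "ty": 0.004, "tz": 0.016, "yaw": 0, "grip": 0.5}
    - {"tx": -0.003, "ty": 0.004, "tz": 0.016, "yaw": 0, "grip": 0.5}

```text
time: 8.95
tool_pos: [0.4232, -0.1969, 0.2449]
tool_rot: [-3.14, -0.001, 1.708]
contact_force: [-0.5, 0.7, -0.3]
opening: 0.0688
```

```bash
python3 st.py;python3 - <<'E'
from h import *
cs,ds=snap('scene','s7.png')
cv2.imwrite('pics/s7c.png',cv2.resize(cs[40:320,0:230],None,fx=2.1,fy=2.1)[:,:,::-1])
E
```

```text
8.95 [-0.5999  0.2207  1.6423  0.0001  1.2802 -0.737 ] [ 0.4232 -0.1969  0.2449] [-3.1405 -0.0011  1.7078] [ -0.0224 -36.2867 -24.2677   0.033   -0.0486  -0.0008] [-0.4947  0.6781 -0.2624]
```

View pics/s7c.png

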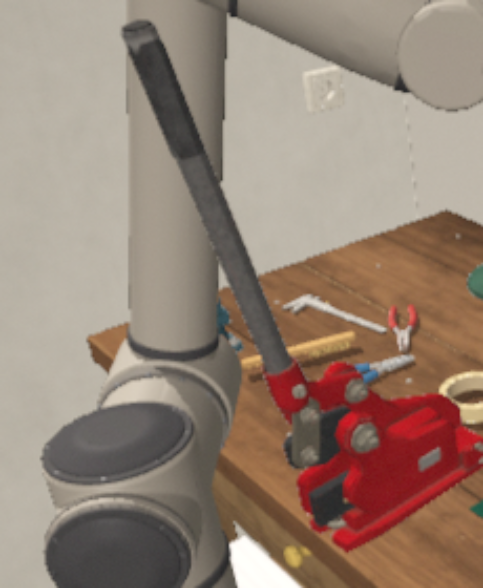

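```bash
python3 - <<'E'
from h import *
np.set_printoptions(precision=3,suppress=True)
cal=robot.get_calibration('scene'); d=np.load('/tmp/scene_d.npy')
for v in range(50,225,12):
    row=[]
    for u in range(50,150,6):
        if d[v,u]>0: p=w(cal,(v,u),d[v,u]); row.append('%d:%.2f,%.2f,%.2f'%(u,*p) if np.hypot(p[0],p[1])<.35 else '-')
    print(v,' '.join(row))
E
```

```text
50 - - 62:0.13,0.08,0.62 68:0.13,0.07,0.62 74:0.15,0.09,0.61 80:0.16,0.08,0.62 86:0.17,0.07,0.61 92:0.18,0.07,0.61 98:0.19,0.07,0.61 104:0.20,0.07,0.61 - - 122:0.17,-0.06,0.63 128:0.18,-0.07,0.63 134:0.18,-0.08,0.64 140:0.19,-0.09,0.64 146:0.19,-0.10,0.64
62 - - 62:0.12,0.07,0.60 68:0.13,0.06,0.60 74:0.13,0.06,0.60 80:0.15,0.08,0.59 86:0.16,0.07,0.59 92:0.17,0.07,0.59 98:0.18,0.07,0.59 104:0.20,0.08,0.59 - - - - - - 146:0.20,-0.08,0.61
74 - - 62:0.13,0.12,0.57 68:0.12,0.07,0.58 74:0.13,0.06,0.58 80:0.14,0.06,0.58 86:0.16,0.08,0.57 92:0.17,0.07,0.57 98:0.18,0.07,0.57 104:0.20,0.08,0.56 - - - - - - -
86 - - 62:0.13,0.12,0.55 68:0.13,0.10,0.55 74:0.13,0.07,0.56 80:0.14,0.06,0.56 86:0.15,0.07,0.55 92:0.17,0.08,0.55 98:0.18,0.08,0.54 104:0.19,0.09,0.54 - - - - - - -
98 - - 62:0.12,0.12,0.52 68:0.13,0.10,0.53 74:0.13,0.09,0.53 80:0.13,0.07,0.53 86:0.14,0.06,0.53 92:0.16,0.07,0.53 98:0.17,0.08,0.52 104:0.19,0.09,0.52 - - - - - - -
110 - - 62:0.12,0.12,0.50 68:0.12,0.11,0.50 74:0.13,0.10,0.50 80:0.13,0.08,0.51 86:0.14,0.06,0.51 92:0.15,0.06,0.51 98:0.17,0.08,0.50 104:0.19,0.09,0.49 - - - - -
[... 1077 characters left out ...]
7,0.34 - - - -
194 - - 62:0.08,0.15,0.32 68:0.09,0.13,0.32 74:0.10,0.12,0.32 80:0.11,0.11,0.32 86:0.12,0.11,0.32 92:0.13,0.10,0.32 98:0.14,0.11,0.31 - - - 122:0.18,0.07,0.31 128:0.19,0.07,0.31 - - -
206 - 56:0.08,0.22,0.26 62:0.08,0.16,0.29 68:0.08,0.13,0.30 74:0.09,0.12,0.30 80:0.10,0.11,0.30 86:0.11,0.11,0.29 92:0.12,0.11,0.29 98:0.14,0.11,0.28 104:0.16,0.14,0.26 110:0.18,0.16,0.24 - 122:0.18,0.09,0.27 128:0.18,0.07,0.28 134:0.20,0.07,0.27 - -
218 - 56:0.05,0.14,0.27 62:0.06,0.12,0.28 68:0.07,0.11,0.28 74:0.08,0.10,0.28 80:0.09,0.09,0.28 86:0.10,0.09,0.28 92:0.11,0.09,0.27 98:0.12,0.10,0.26 104:0.14,0.10,0.25 110:0.16,0.12,0.24 - - 128:0.18,0.07,0.25 134:0.19,0.06,0.25 140:0.21,0.07,0.24 -
```

The upper arm already overlaps the lever in depth and the joint torques stay smooth, so the lever doesn't obstruct the arm. I'll carry on to the knob.

```bash
python3 - <<'E'
from h import *
td([.466,-.211,.12],1.705)
E
```

```text
tx -0.0198 ty 0.0404 tz 0.1253 yaw 0.003
```

>>> apply_moves:
  plan:
    - {"tx": -0.005, "ty": 0.01, "tz": 0.025, "yaw": 0, "grip": 0.4}
    - {"tx": -0.01, "ty": 0.02, "tz": 0.055, "yaw": 0, "grip": 0.4}
    - {"tx": -0.015, "ty": 0.03, "tz": 0.085, "yaw": 0, "grip": 0.4}
    - {"tx": -0.02, "ty": 0.04, "tz": 0.115, "yaw": 0, "grip": 0.4}
    - {"tx": -0.02, "ty": 0.04, "tz": 0.115, "yaw": 0, "grip": 0.4}

```text
time: 9.62
tool_pos: [0.465, -0.2108, 0.1291]
tool_rot: [-3.138, -0.003, 1.708]
contact_force: [-0.0, 0.2, 0.8]
opening: 0.0646
```

```bash
python3 st.py; python3 - <<'E'
from h import *
np.set_printoptions(precision=4,suppress=True,linewidth=150)
cal=robot.get_calibration('wrist');im,d=snap('wrist','w5.png')
for n in ['knob','neck','tip','mandrel']:
    for r in robot.tip_of(n,'wrist')[:1]:
        p=r['pixel'];dd=d[int(p[0]),int(p[1])];print(n,p,r['confidence'],w(cal,p,dd),wz(cal,p,.019))
o=robot.observe()
t=o['tool_pos'];print('tcp px',proj(cal,t),'grasp under z=.019',proj(cal,[t[0],t[1],.019]))
hsv=cv2.cvtColor(im,cv2.COLOR_RGB2HSV)
E
```

```text
9.625 [-0.5759  0.4205  1.6996  0.0001  1.0256 -0.7131] [ 0.465  -0.2108  0.1291] [-3.1385 -0.0028  1.708 ] [ -0.0356 -41.8382 -20.5573   0.0501  -0.3795   0.0339] [-0.0246  0.1734  0.8014]
knob [201.4, 284.3] 0.93 [ 0.467  -0.2058  0.0323] [ 0.4677 -0.2098  0.019 ]
neck [170.1, 282.8] 0.63 [ 0.4625 -0.1821  0.0215] [ 0.4625 -0.1826  0.019 ]
mandrel [201.5, 285.3] 0.86 [ 0.4679 -0.2061  0.0312] [ 0.4686 -0.2098  0.019 ]
tcp px (np.float64(265.3612876107354), np.float64(282.7866491325418)) grasp under z=.019 (np.float64(203.0996514587451), np.float64(282.20698846788946))
```

View pics/w5.png

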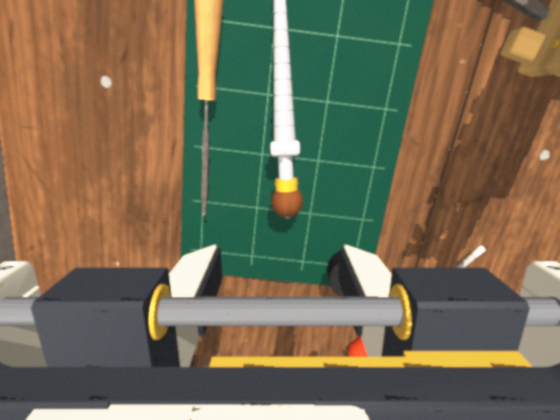

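>>> apply_moves:
  plan:
    - {"tx": 0, "ty": 0.003, "tz": 0.03, "yaw": 0, "grip": 0.4}
    - {"tx": 0, "ty": 0.003, "tz": 0.06, "yaw": 0, "grip": 0.4}
    - {"tx": 0, "ty": 0.003, "tz": 0.09, "yaw": 0, "grip": 0.4}
    - {"tx": 0, "ty": 0.003, "tz": 0.11, "yaw": 0, "grip": 0.4}
    - {"tx": 0, "ty": 0.003, "tz": 0.117, "yaw": 0, "grip": 0.4}
    - {"tx": 0, "ty": 0.003, "tz": 0.117, "yaw": 0, "grip": 0.4}

```text
time: 10.62
tool_pos: [0.469, -0.2111, 0.0143]
tool_rot: [3.141, 0.0, 1.708]
contact_force: [1.5, 0.3, 0.8]
opening: 0.0641
```

```bash
python3 st.py; python3 - <<'E'
from h import *
snap('wrist','w6.png')
E
```

```text
10.625 [-0.5721  0.5953  1.7971  0.0001  0.7484 -0.7092] [ 0.469  -0.2111  0.0143] [3.1409 0.0005 1.7078] [ -0.0294 -45.9976 -15.2986   0.0244   0.0029  -0.0004] [1.5267 0.3034 0.843 ]
```

View pics/w6.png

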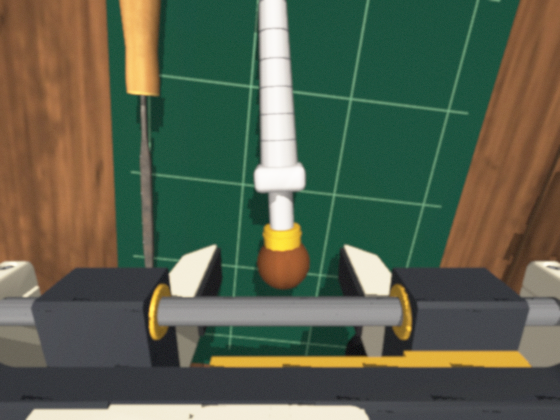

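>>> apply_moves:
  plan:
    - {"tx": 0, "ty": 0, "tz": 0.006, "yaw": 0, "grip": 0.4}
    - {"tx": 0, "ty": 0, "tz": 0.007, "yaw": 0, "grip": 0.4}
    - {"tx": 0, "ty": 0, "tz": 0.007, "yaw": 0, "grip": -0.2}
    - {"tx": 0, "ty": 0, "tz": 0.007, "yaw": 0, "grip": -1}
    - {"tx": 0, "ty": 0, "tz": 0.007, "yaw": 0, "grip": -1}
    - {"tx": 0, "ty": 0, "tz": 0.007, "yaw": 0, "grip": -1}
    - {"tx": 0, "ty": 0, "tz": 0.007, "yaw": 0, "grip": -1}
    - {"tx": 0, "ty": 0, "tz": 0.007, "yaw": 0, "grip": -1}
  force: 60

```text
time: 11.68
tool_pos: [0.4689, -0.211, 0.0068]
tool_rot: [3.141, 0.0, 1.708]
contact_force: [0.6, -0.9, -0.0]
opening: 0.0253
```

```bash
python3 st.py; python3 - <<'E'
from h import *
snap('wrist','w7.png')
E
```

```text
11.675 [-0.5721  0.6082  1.8016  0.0002  0.7314 -0.7091] [ 0.4689 -0.211   0.0068] [3.1412 0.0002 1.7076] [  0.0612 -46.7922 -14.7154  -0.0433   0.3296  -0.058 ] [ 0.5546 -0.9381 -0.0397]
```

View pics/w7.png

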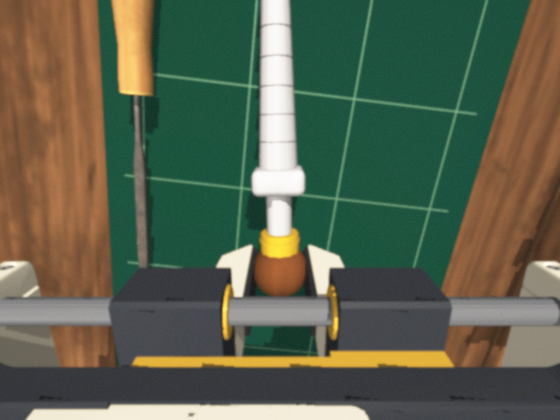

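>>> apply_moves:
  plan:
    - {"tx": 0, "ty": 0, "tz": -0.003, "yaw": 0, "grip": -1}
    - {"tx": 0, "ty": 0, "tz": -0.01, "yaw": 0, "grip": -1}
    - {"tx": 0, "ty": 0, "tz": -0.025, "yaw": 0, "grip": -1}
    - {"tx": 0, "ty": 0, "tz": -0.045, "yaw": 0, "grip": -1}
    - {"tx": 0, "ty": 0, "tz": -0.065, "yaw": 0, "grip": -1}
    - {"tx": 0, "ty": 0, "tz": -0.085, "yaw": 0, "grip": -1}
    - {"tx": 0, "ty": 0, "tz": -0.105, "yaw": 0, "grip": -1}
    - {"tx": 0, "ty": 0, "tz": -0.125, "yaw": 0, "grip": -1}
  force: 60

```text
time: 12.72
tool_pos: [0.4686, -0.2109, 0.1334]
tool_rot: [3.141, 0.0, 1.708]
contact_force: [-0.2, -0.5, -2.0]
opening: 0.026
```

```bash
python3 st.py; python3 - <<'E'
from h import *
snap('wrist','w8.png')
im,d=snap('scene','s8.png'); cv2.imwrite('pics/s8c.png',cv2.resize(im[120:340,180:420],None,fx=2.7,fy=2.7)[:,:,::-1])
E
```

```text
12.725 [-0.5721  0.4179  1.6897 -0.      1.0333 -0.7092] [ 0.4686 -0.2109  0.1334] [3.1411 0.0005 1.7079] [  0.0457 -43.7717 -21.0101   0.135   -0.2916  -0.0015] [-0.2164 -0.5391 -2.0246]
```

View pics/s8c.png

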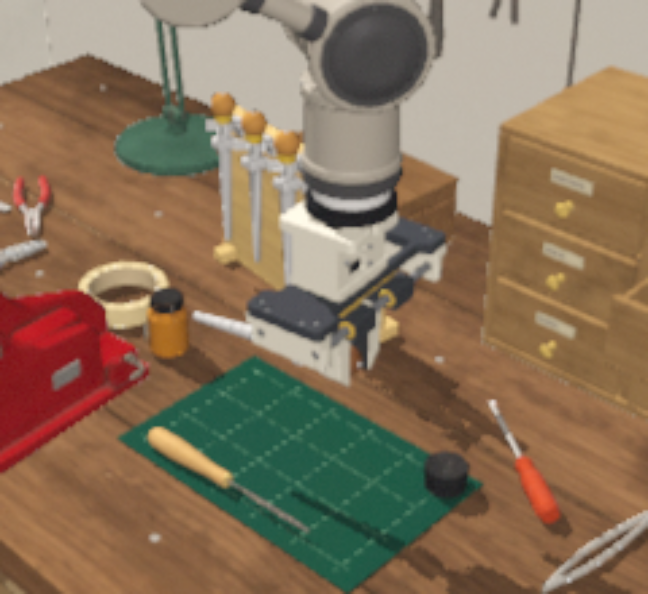

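>>> apply_moves:
  plan:
    - {"tx": 0, "ty": 0, "tz": -0.02, "yaw": 0, "grip": -1}
    - {"tx": 0, "ty": 0, "tz": -0.045, "yaw": 0, "grip": -1}
    - {"tx": 0, "ty": 0, "tz": -0.07, "yaw": 0, "grip": -1}
    - {"tx": 0, "ty": 0, "tz": -0.095, "yaw": 0, "grip": -1}
    - {"tx": 0, "ty": 0, "tz": -0.12, "yaw": 0, "grip": -1}
    - {"tx": 0, "ty": 0, "tz": -0.135, "yaw": 0, "grip": -1}
    - {"tx": 0, "ty": 0, "tz": -0.14, "yaw": 0, "grip": -1}
    - {"tx": 0, "ty": 0, "tz": -0.14, "yaw": 0, "grip": -1}
  force: 60

```text
time: 13.82
tool_pos: [0.4684, -0.2108, 0.2712]
tool_rot: [-3.141, -0.001, 1.708]
contact_force: [0.0, 0.2, -2.4]
opening: 0.0254
```

```bash
python3 st.py; python3 - <<'E'
from h import *
snap('wrist','w9.png')
E
```

```text
13.825 [-0.5722  0.2898  1.4747  0.0001  1.3778 -0.7092] [ 0.4684 -0.2108  0.2712] [-3.1411 -0.0005  1.7078] [  0.021  -42.9485 -26.5405   0.159    0.2601  -0.0001] [ 0.0364  0.1761 -2.428 ]
```

View pics/w9.png

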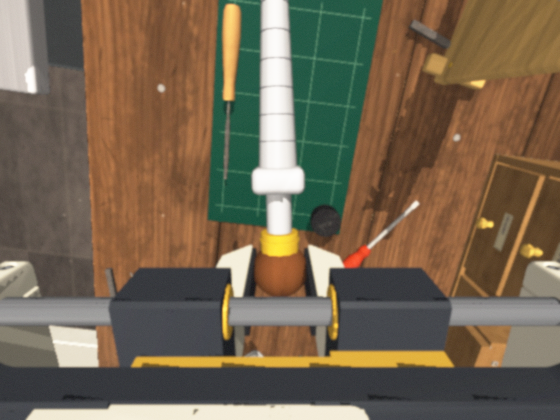

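>>> apply_moves:
  plan:
    - {"tx": 0, "ty": 0, "tz": 0, "yaw": 0, "grip": -1}
    - {"tx": 0, "ty": 0, "tz": 0, "yaw": 0, "grip": -1}
    - {"tx": 0, "ty": 0, "tz": 0, "yaw": 0, "grip": -1}
    - {"tx": 0, "ty": 0, "tz": 0, "yaw": 0, "grip": -1}
  force: 15

```text
time: 14.38
tool_pos: [0.4687, -0.2109, 0.2716]
tool_rot: [-3.142, -0.0, 1.708]
contact_force: [-0.4, 0.7, -2.2]
opening: 0.0268
```

>>> apply_moves:
  plan:
    - {"tx": 0, "ty": 0, "tz": 0, "yaw": 0, "grip": -1}
    - {"tx": 0, "ty": 0, "tz": 0, "yaw": 0, "grip": -1}
    - {"tx": 0, "ty": 0, "tz": 0, "yaw": 0, "grip": -1}
    - {"tx": 0, "ty": 0, "tz": 0, "yaw": 0, "grip": -1}
    - {"tx": 0, "ty": 0, "tz": 0, "yaw": 0, "grip": -1}
    - {"tx": 0, "ty": 0, "tz": 0, "yaw": 0, "grip": -1}
    - {"tx": 0, "ty": 0, "tz": 0, "yaw": 0, "grip": -1}
    - {"tx": 0, "ty": 0, "tz": 0, "yaw": 0, "grip": -1}
  force: 6

```text
time: 15.38
tool_pos: [0.4687, -0.2109, 0.2717]
tool_rot: [3.142, -0.0, 1.708]
contact_force: [-0.3, -0.0, -2.5]
opening: 0.027
```

```bash
python3 st.py; python3 - <<'E'
from h import *
snap('wrist','w10.png')
im,d=snap('scene','s10.png'); cv2.imwrite('pics/s10c.png',cv2.resize(im[100:320,180:420],None,fx=2.7,fy=2.7)[:,:,::-1])
E
```

```text
15.375 [-0.5722  0.2896  1.4736  0.0002  1.3784 -0.7092] [ 0.4687 -0.2109  0.2717] [ 3.1415 -0.0001  1.7078] [ -0.0802 -42.3574 -26.2198  -0.015    0.0409  -0.0005] [-0.2655 -0.0395 -2.5112]
```

View pics/s10c.png

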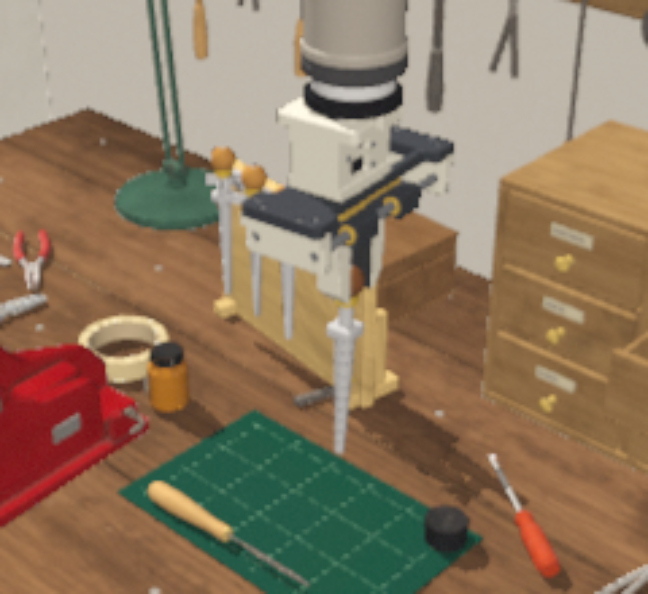

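View pics/w10.png

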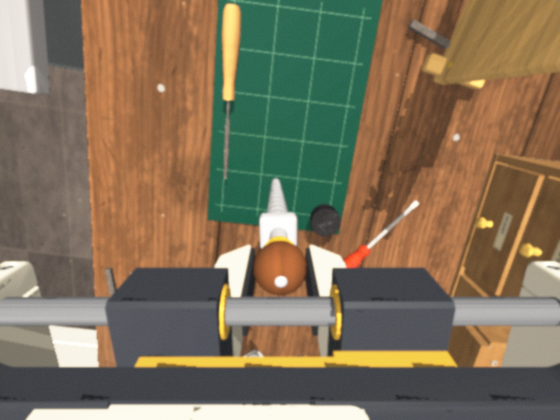

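```bash
cat > tilt.py <<'E'
from h import *
np.set_printoptions(precision=4,suppress=True,linewidth=150)
cal=robot.get_calibration('wrist');im,d=robot.read_camera('wrist')
o=robot.observe();t=o['tool_pos'];yaw=o['tool_rot'][2]
ex=np.array([np.cos(yaw),np.sin(yaw),0]);ey=np.array([np.sin(yaw),-np.cos(yaw),0])
for v in list(range(170,262,6))+[262,270,280]:
    for u in [274,277,280]:
        if d[v,u]>0:
            p=w(cal,(v,u),d[v,u])
            if p[2]>.05: print(v,u,'along x %.4f y %.4f dz %.4f'%((p-t)@ex,(p-t)@ey,p[2]-t[2]))
for n in ['tip','knob','neck']:
    for r in robot.tip_of(n,'wrist')[:1]:
        p=r['pixel'];print(n,p,r['confidence'],w(cal,p,d[int(p[0]),int(p[1])])-t)
E
python3 tilt.py
```

```text
188 274 along x 0.0040 y -0.0064 dz -0.1419
188 277 along x 0.0037 y -0.0035 dz -0.1431
194 274 along x 0.0057 y -0.0059 dz -0.1146
194 277 along x 0.0053 y -0.0033 dz -0.1161
194 280 along x 0.0035 y -0.0006 dz -0.1223
200 274 along x 0.0063 y -0.0055 dz -0.0946
200 277 along x 0.0068 y -0.0031 dz -0.0928
200 280 along x 0.0061 y -0.0006 dz -0.0953
206 274 along x 0.0072 y -0.0052 dz -0.0756
206 277 along x 0.0080 y -0.0029 dz -0.0734
206 280 along x 0.0073 y -0.0006 dz -0.0753
212 274 along x 0.0081 y -0.0049 dz -0.0589
212 277 along x 0.0089 y -0.0027 dz -0.0567
212 280 along x 0.0082 y -0.0006 dz -0.0586
218 274 along x 0.0127 y -0.0044 dz -0.0341
218 277 along x 0.0127 y -0.0025 dz -0.0339
218 280 along x 0.0129 y -0.0006 dz -0.0335
224 274 along x 0.0100 y -0.0043 dz -0.0305
224 277 along x 0.0095 y -0.0025 dz -0.0316
224 280 along x 0.0098 y -0.0006 dz -0.0308
230 277 along x 0.0067 y -0.0024 dz -0.0284
230 280 along x 0.0060 y -0.0006 dz -0.0303
236 274 along x 0.0065 y -0.0042 dz -0.0194
236 277 along x 0.0067 y -0.0024 dz -0.0189
236 280 along x 0.0069 y -0.0006 dz -0.0187

[... 353 characters left out ...]
long x 0.0126 y -0.0005 dz 0.0167
260 274 along x 0.0107 y -0.0034 dz 0.0194
260 277 along x 0.0109 y -0.0020 dz 0.0196
260 280 along x 0.0111 y -0.0005 dz 0.0201
262 274 along x 0.0098 y -0.0034 dz 0.0197
262 277 along x 0.0104 y -0.0020 dz 0.0208
262 280 along x 0.0101 y -0.0005 dz 0.0202
270 274 along x 0.0069 y -0.0034 dz 0.0223
270 277 along x 0.0067 y -0.0020 dz 0.0218
270 280 along x 0.0067 y -0.0005 dz 0.0218
280 274 along x 0.0020 y -0.0034 dz 0.0230
280 277 along x 0.0027 y -0.0020 dz 0.0243
280 280 along x 0.0029 y -0.0005 dz 0.0245
tip [186.3, 272.9] 0.7 [-0.008   0.0003 -0.1585]
knob [267.7, 278.5] 0.93 [-0.0023  0.0074  0.0213]
neck [247.2, 279.3] 0.61 [-0.0029  0.0147  0.0141]
```

>>> apply_moves:
  plan:
    - {"tx": 0, "ty": 0, "tz": 0, "yaw": 0, "grip": -1}
    - {"tx": 0, "ty": 0, "tz": 0, "yaw": 0, "grip": -1}
    - {"tx": 0, "ty": 0, "tz": 0, "yaw": 0, "grip": -1}
    - {"tx": 0, "ty": 0, "tz": 0, "yaw": 0, "grip": -1}
    - {"tx": 0, "ty": 0, "tz": 0, "yaw": 0, "grip": -1}
  force: 60

```text
time: 16.3
tool_pos: [0.4687, -0.2109, 0.2717]
tool_rot: [3.142, -0.0, 1.708]
contact_force: [-0.6, 0.9, -2.6]
opening: 0.0255
```

```bash
python3 st.py; python3 tilt.py | grep -E "^(188|212|236|280) 277"; python3 -c "
from h import *
td([.545,-.028,.272],-.17)"
```

```text
16.3 [-0.5722  0.2896  1.4737  0.0001  1.3783 -0.7091] [ 0.4687 -0.2109  0.2717] [ 3.1415 -0.      1.7078] [ -0.0001 -42.3582 -26.1601   0.0364   0.0866  -0.    ] [-0.6382  0.8875 -2.5595]
188 277 along x 0.0027 y -0.0036 dz -0.1470
212 277 along x 0.0084 y -0.0027 dz -0.0581
236 277 along x 0.0061 y -0.0024 dz -0.0203
280 277 along x 0.0027 y -0.0020 dz 0.0242
tx 0.1708 ty 0.1006 tz -0.0003 yaw 1.878
```

Firmly gripped and plumb. Next I carry it while turning, with yaw increasing about 0.15 per row.

>>> apply_moves:
  plan:
    - {"tx": 0.008, "ty": 0.005, "tz": 0, "yaw": 0.07, "grip": -1}
    - {"tx": 0.025, "ty": 0.014, "tz": 0, "yaw": 0.21, "grip": -1}
    - {"tx": 0.042, "ty": 0.024, "tz": 0, "yaw": 0.36, "grip": -1}
    - {"tx": 0.06, "ty": 0.035, "tz": 0, "yaw": 0.51, "grip": -1}
    - {"tx": 0.078, "ty": 0.045, "tz": 0, "yaw": 0.66, "grip": -1}
    - {"tx": 0.095, "ty": 0.055, "tz": 0, "yaw": 0.81, "grip": -1}
    - {"tx": 0.11, "ty": 0.064, "tz": 0, "yaw": 0.93, "grip": -1}
    - {"tx": 0.115, "ty": 0.067, "tz": 0, "yaw": 0.98, "grip": -1}
  force: 60

```text
time: 17.5
tool_pos: [0.5196, -0.0869, 0.2717]
tool_rot: [-3.141, -0.0, 0.726]
contact_force: [0.1, 0.5, -2.6]
opening: 0.0257
```

```bash
python3 st.py;  python3 -c "
from h import *
td([.545,-.028,.272],-.17)"
```

```text
17.5 [-0.3114  0.3141  1.439   0.0003  1.3884  0.5329] [ 0.5196 -0.0869  0.2717] [-3.1414 -0.0002  0.7265] [  0.1489 -43.9684 -26.3339   0.2463  -0.0365  -0.2443] [ 0.0747  0.4811 -2.6183]
tx 0.0581 ty -0.0272 tz -0.0003 yaw 0.896
```

>>> apply_moves:
  plan:
    - {"tx": 0.005, "ty": -0.002, "tz": 0, "yaw": 0.08, "grip": -1}
    - {"tx": 0.015, "ty": -0.007, "tz": 0, "yaw": 0.22, "grip": -1}
    - {"tx": 0.025, "ty": -0.011, "tz": 0, "yaw": 0.37, "grip": -1}
    - {"tx": 0.035, "ty": -0.016, "tz": 0, "yaw": 0.52, "grip": -1}
    - {"tx": 0.045, "ty": -0.021, "tz": 0, "yaw": 0.67, "grip": -1}
    - {"tx": 0.053, "ty": -0.025, "tz": 0, "yaw": 0.81, "grip": -1}
    - {"tx": 0.058, "ty": -0.027, "tz": 0, "yaw": 0.89, "grip": -1}
    - {"tx": 0.058, "ty": -0.027, "tz": 0, "yaw": 0.896, "grip": -1}
  force: 60

```text
time: 18.5
tool_pos: [0.5448, -0.0288, 0.2716]
tool_rot: [-3.141, 0.0, -0.167]
contact_force: [-0.6, 0.3, -2.5]
opening: 0.0254
```

```bash
python3 st.py; python3 - <<'E'
from h import *
np.set_printoptions(precision=4,suppress=True,linewidth=150)
cal=robot.get_calibration('wrist');im,d=snap('wrist','w11.png'); snap('scene','s11.png')
im,d=snap('wrist','w11.png')
for n in ['clip_0','knob','neck','octagon_mandrel','rack']:
    for r in robot.tip_of(n,'wrist')[:4]:
        p=r['pixel'];dd=d[int(p[0]),int(p[1])];print(n,p,round(r['confidence'],2),w(cal,p,dd),wz(cal,p,.19))
E
```

```text
18.5 [-0.1934  0.3499  1.3873  0.0001  1.4045  1.5445] [ 0.5448 -0.0288  0.2716] [-3.1415  0.0001 -0.1671] [  0.3059 -45.9418 -26.6366   0.1048  -0.0971   0.4255] [-0.5937  0.2585 -2.4667]
clip_0 [109.5, 8.5] 0.94 [0.6529 0.1379 0.2025] [0.6544 0.1479 0.19  ]
clip_0 [105.9, 175.5] 0.85 [0.6354 0.0187 0.2258] [0.6368 0.0297 0.19  ]
clip_0 [110.5, 92.1] 0.82 [0.642  0.0753 0.2152] [0.6437 0.0893 0.19  ]
clip_0 [105.8, 261.3] 0.6 [ 0.6263 -0.0202 -0.    ] [ 0.6267 -0.0306  0.19  ]
knob [267.4, 279.1] 0.92 [ 0.5529 -0.031   0.2926] [ 0.4973 -0.0215  0.19  ]
neck [245.9, 279.9] 0.65 [ 0.5597 -0.0326  0.2834] [ 0.5167 -0.0254  0.19  ]
neck [79.8, 487.2] 0.25 [ 0.6102 -0.2962  0.0127] [ 0.6175 -0.1889  0.19  ]
octagon_mandrel [107.2, 165.7] 0.63 [0.6356 0.0239 0.2285] [0.6372 0.0368 0.19  ]
octagon_mandrel [141.7, 464.4] 0.17 [ 0.5426 -0.2619  0.0269] [ 0.5769 -0.1736  0.19  ]
rack [86.3, 193.9] 0.95 [0.6619 0.0548 0.0171] [0.6474 0.0135 0.19  ]
```

View pics/w11.png

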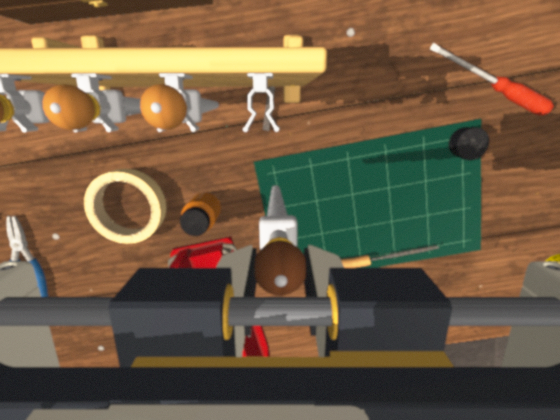

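View pics/s11.png

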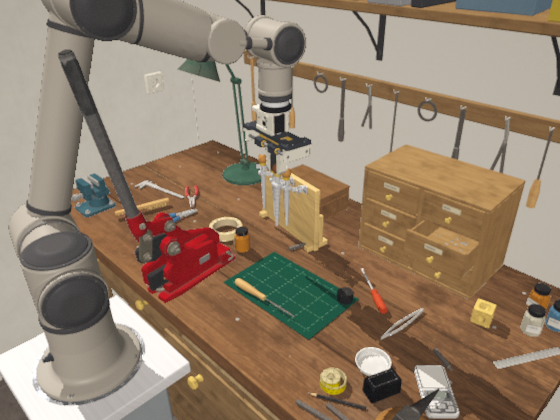

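```bash
python3 - <<'E'
from h import *
np.set_printoptions(precision=4,suppress=True,linewidth=150)
cal=robot.get_calibration('wrist');im=cv2.imread('pics/w11.png')
cv2.imwrite('pics/w11c.png',cv2.resize(im[40:150,180:340],None,fx=5,fy=5,interpolation=cv2.INTER_CUBIC))
hsv=cv2.cvtColor(im,cv2.COLOR_BGR2HSV)
# front edge of board top: for columns find transition yellow->not
d=np.load('/tmp/wrist_d.npy')
pts=[]
for u in range(30,322,4):
    col=[w(cal,(v,u),d[v,u]) for v in range(40,85)]
    z=np.array([p[2] for p in col]); ok=np.nonzero(abs(z-.196)<.006)[0]
    if len(ok)>8: v=40+ok.max()+.5; pts.append(wz(cal,(v,u),.196)); 
    if u%40<4: print(u,40+ok.min() if len(ok) else None,40+ok.max() if len(ok) else None)
pts=np.array(pts); c=pts.mean(0); print(len(pts),c)
a,b=np.polyfit(pts[:,1],pts[:,0],1); res=pts[:,0]-(a*pts[:,1]+b);k=abs(res)<.003;a,b=np.polyfit(pts[k,1],pts[k,0],1);print('x=%.4f y + %.4f'%(a,b),'angle',np.arctan(a),'yaw needed',-np.arctan(a),k.sum())
# right end
for v in (55,60,65):
    for u in range(310,335):
        p=w(cal,(v,u),d[v,u])
        if abs(p[2]-.196)>.02: print('right end',v,u,wz(cal,(v,u-.5),.196)); break
E
```

```text
42 48 74
82 48 84
122 48 73
162 48 76
202 48 73
242 48 73
282 47 73
73 [0.6555 0.0232 0.196 ]
x=0.1674 y + 0.6529 angle 0.1659051230317528 yaw needed -0.1659051230317528 60
right end 55 326 [ 0.6511 -0.0795  0.196 ]
right end 60 314 [ 0.6495 -0.0712  0.196 ]
right end 65 326 [ 0.6451 -0.0787  0.196 ]
```

View pics/w11c.png

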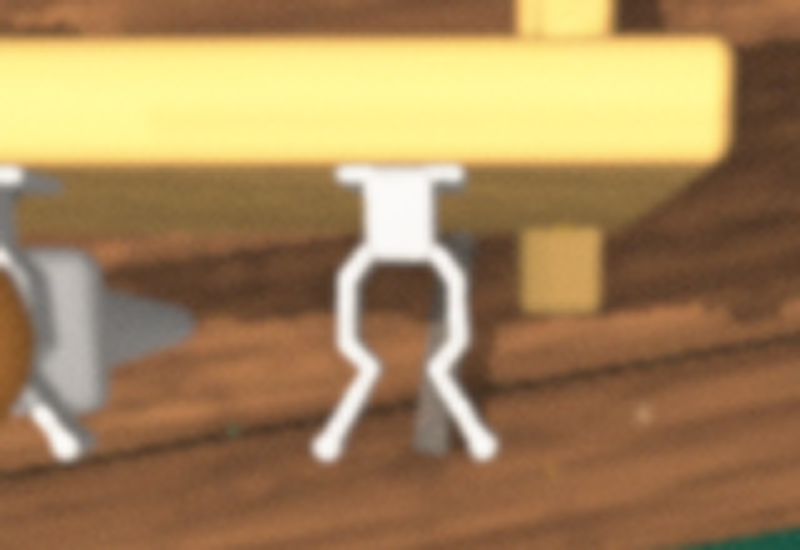

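```bash
python3 - <<'E'
from h import *
np.set_printoptions(precision=4,suppress=True,linewidth=150)
cal=robot.get_calibration('wrist'); o=robot.observe();t=o['tool_pos'];print(t,o['tool_rot'])
for px in [(106,260.4),(131,260.8),(72.6,260)]: print(px,wz(cal,px,.196))
d=np.load('/tmp/wrist_d.npy')
for px in [(131,245),(131,276),(85,260),(100,249),(100,272)]:
    for dv in range(-2,3): print(px,w(cal,(px[0]+dv,px[1]),d[px[0]+dv,px[1]]))
yaw=o['tool_rot'][2];ex=np.array([np.cos(yaw),np.sin(yaw),0]);ey=np.array([np.sin(yaw),-np.cos(yaw),0])
c=wz(cal,(106,260.4),.196)
print('clip rel tcp ex,ey',(c-t)@ex,(c-t)@ey)
# knob: fit
im=cv2.imread('pics/w11.png'); 
P=np.array([w(cal,(v,u),d[v,u]) for v in range(236,296,2) for u in range(256,306,2) if d[v,u]>0])
k=abs(P[:,2]-t[2]-.012)<.02;P=P[k]
from scipy.optimize import least_squares
f=lambda q:np.linalg.norm(P-q,axis=1)-.014
r=least_squares(f,t+[0,0,.01],loss='soft_l1',f_scale=.001);q=r.x
print('knob',q,'rel',(q-t)@ex,(q-t)@ey,q[2]-t[2],np.median(abs(r.fun)))
E
python3 tilt.py | grep -E "277 "
```

```text
[ 0.5446 -0.0293  0.2717] [-3.1415 -0.     -0.1681]
(106, 260.4) [ 0.6266 -0.0308  0.196 ]
(131, 260.8) [ 0.6099 -0.0279  0.196 ]
(72.6, 260) [ 0.6478 -0.0346  0.196 ]
(131, 245) [ 0.6132 -0.0172  0.197 ]
(131, 245) [ 0.6125 -0.0171  0.1966]
(131, 245) [ 0.6118 -0.017   0.197 ]
(131, 245) [0.5976 0.0064 0.0002]
(131, 245) [0.5964 0.0066 0.0006]
(131, 276) [ 0.6271 -0.0443  0.43  ]
(131, 276) [ 0.6088 -0.0387  0.197 ]
(131, 276) [ 0.6081 -0.0386  0.1967]
(131, 276) [ 0.5909 -0.0336  0.0004]
(131, 276) [ 0.5895 -0.0334 -0.0009]
(85, 260) [ 0.6413 -0.0334  0.1969]
(85, 260) [ 0.6406 -0.0333  0.1974]
(85, 260) [ 0.6401 -0.0331  0.1956]
(85, 260) [ 0.6395 -0.033   0.1962]
(85, 260) [ 0.6389 -0.0328  0.1957]
(100, 249) [ 0.6331 -0.024   0.1959]
(100, 249) [ 0.6324 -0.0241  0.1976]
(100, 249) [ 0.6318 -0.024   0.1985]
(100, 249) [ 0.6312 -0.0236  0.1957]
(100, 249) [ 0.6305 -0.0236  0.1971]
(100, 272) [ 0.6305 -0.0396  0.1916]
(100, 272) [ 0.6298 -0.0396  0.1951]
(100, 272) [ 0.6292 -0.0395  0.1964]
(100, 272) [ 0.6285 -0.0393  0.1954]
(100, 272) [ 0.6279 -0.0392  0.1954]
clip rel tcp ex,ey
[... 160 characters left out ...]
559
188 277 along x 0.0035 y -0.0013 dz -0.1469
194 277 along x 0.0051 y -0.0011 dz -0.1194
200 277 along x 0.0067 y -0.0010 dz -0.0958
206 277 along x 0.0083 y -0.0008 dz -0.0748
212 277 along x 0.0092 y -0.0007 dz -0.0581
218 277 along x 0.0130 y -0.0005 dz -0.0352
224 277 along x 0.0105 y -0.0005 dz -0.0311
230 277 along x 0.0077 y -0.0005 dz -0.0279
236 277 along x 0.0076 y -0.0004 dz -0.0187
242 277 along x 0.0163 y -0.0002 dz 0.0092
248 277 along x 0.0157 y -0.0002 dz 0.0148
254 277 along x 0.0134 y -0.0002 dz 0.0168
260 277 along x 0.0120 y -0.0001 dz 0.0202
262 277 along x 0.0102 y -0.0002 dz 0.0190
270 277 along x 0.0079 y -0.0001 dz 0.0225
280 277 along x 0.0037 y -0.0001 dz 0.0247
```

>>> apply_moves:
  plan:
    - {"tx": 0, "ty": -0.003, "tz": 0.01, "yaw": 0, "grip": -1}
    - {"tx": 0, "ty": -0.006, "tz": 0.025, "yaw": 0, "grip": -1}
    - {"tx": 0, "ty": -0.009, "tz": 0.04, "yaw": 0, "grip": -1}
    - {"tx": 0, "ty": -0.012, "tz": 0.055, "yaw": 0, "grip": -1}
    - {"tx": 0, "ty": -0.013, "tz": 0.062, "yaw": 0, "grip": -1}
    - {"tx": 0, "ty": -0.013, "tz": 0.062, "yaw": 0, "grip": -1}
  force: 60

```text
time: 19.85
tool_pos: [0.5467, -0.0162, 0.2091]
tool_rot: [-3.142, 0.001, -0.168]
contact_force: [0.1, 0.3, -1.2]
opening: 0.025
```

>>> apply_moves:
  plan:
    - {"tx": 0.01, "ty": 0, "tz": 0, "yaw": 0, "grip": -1}
    - {"tx": 0.025, "ty": 0, "tz": 0, "yaw": 0, "grip": -1}
    - {"tx": 0.035, "ty": 0, "tz": 0, "yaw": 0, "grip": -1}
    - {"tx": 0.04, "ty": 0, "tz": 0, "yaw": 0, "grip": -1}
    - {"tx": 0.04, "ty": 0, "tz": 0, "yaw": 0, "grip": -1}
  force: 60

```text
time: 20.48
tool_pos: [0.5865, -0.023, 0.2096]
tool_rot: [-3.142, 0.0, -0.168]
contact_force: [0.4, 0.4, -2.7]
opening: 0.0254
```

```bash
python3 st.py; python3 - <<'E'
from h import *
im,d=snap('wrist','w12.png'); cv2.imwrite('pics/w12c.png',cv2.resize(im[100:310,180:360],None,fx=2.8,fy=2.8,interpolation=cv2.INTER_CUBIC)[:,:,::-1])
im,d=snap('scene','s12.png'); cv2.imwrite('pics/s12c.png',cv2.resize(im[130:270,220:370],None,fx=4,fy=4,interpolation=cv2.INTER_CUBIC)[:,:,::-1])
E
```

```text
20.475 [-0.1699  0.4691  1.3737  0.0001  1.299   1.5692] [ 0.5865 -0.023   0.2096] [-3.1415  0.0002 -0.1683] [ -0.0936 -50.975  -25.9539   0.0374  -0.1405   0.0008] [ 0.3965  0.3983 -2.7212]
```

View pics/w12c.png

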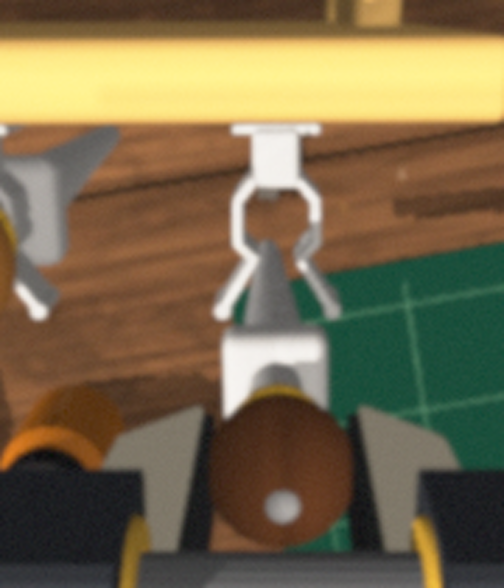

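View pics/s12c.png

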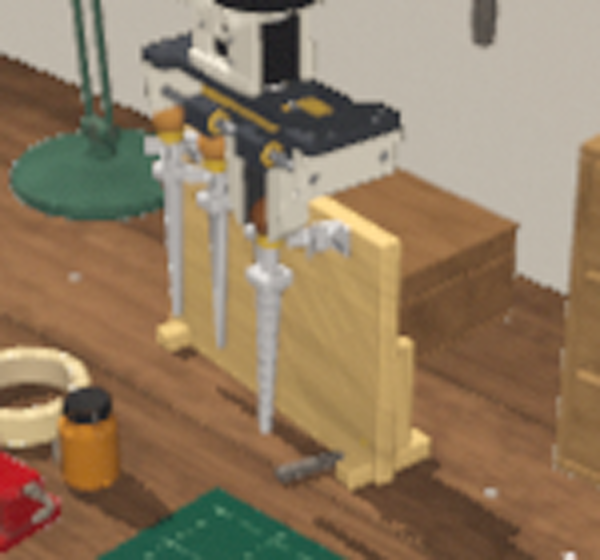

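>>> apply_moves:
  plan:
    - {"tx": 0.008, "ty": 0, "tz": 0, "yaw": 0, "grip": -1}
    - {"tx": 0.016, "ty": 0, "tz": 0, "yaw": 0, "grip": -1}
    - {"tx": 0.022, "ty": 0, "tz": 0, "yaw": 0, "grip": -1}
    - {"tx": 0.028, "ty": 0, "tz": 0, "yaw": 0, "grip": -1}
    - {"tx": 0.028, "ty": 0, "tz": 0, "yaw": 0, "grip": -1}
  force: 60

```text
time: 21.2
tool_pos: [0.6142, -0.0278, 0.2094]
tool_rot: [-3.142, 0.0, -0.168]
contact_force: [-0.4, 0.7, -2.1]
opening: 0.0253
```

```bash
python3 st.py; python3 - <<'E'
from h import *
im,d=snap('wrist','w13.png'); cv2.imwrite('pics/w13c.png',cv2.resize(im[100:310,180:360],None,fx=2.8,fy=2.8,interpolation=cv2.INTER_CUBIC)[:,:,::-1])
E
```

```text
21.2 [-0.1698  0.5213  1.2865  0.0001  1.334   1.5693] [ 0.6142 -0.0278  0.2094] [-3.1415  0.0002 -0.1683] [ -0.0461 -54.0255 -26.2161   0.0413  -0.0922   0.0005] [-0.3536  0.6687 -2.0809]
```

View pics/w13c.png

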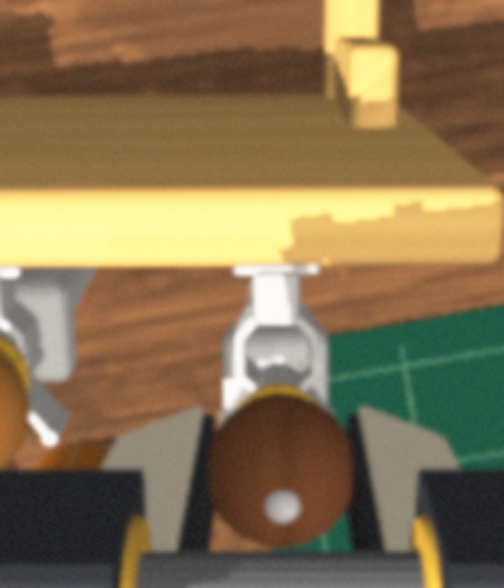

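Aligned, and the neck is now between the lips. Pressing in.

>>> apply_moves:
  plan:
    - {"tx": 0.003, "ty": 0, "tz": 0, "yaw": 0, "grip": -1}
    - {"tx": 0.006, "ty": 0, "tz": 0, "yaw": 0, "grip": -1}
    - {"tx": 0.009, "ty": 0, "tz": 0, "yaw": 0, "grip": -1}
    - {"tx": 0.012, "ty": 0, "tz": 0, "yaw": 0, "grip": -1}
    - {"tx": 0.012, "ty": 0, "tz": 0, "yaw": 0, "grip": -1}
    - {"tx": 0.012, "ty": 0, "tz": 0, "yaw": 0, "grip": -1}
  force: 60

```text
time: 22.0
tool_pos: [0.626, -0.0297, 0.2099]
tool_rot: [-3.141, -0.001, -0.168]
contact_force: [-0.2, -0.5, -1.8]
opening: 0.0255
```

```bash
python3 st.py; python3 - <<'E'
from h import *
im,d=snap('wrist','w14.png'); cv2.imwrite('pics/w14c.png',cv2.resize(im[100:310,180:360],None,fx=2.8,fy=2.8,interpolation=cv2.INTER_CUBIC)[:,:,::-1])
im,d=snap('scene','s14.png'); cv2.imwrite('pics/s14c.png',cv2.resize(im[130:270,220:370],None,fx=4,fy=4,interpolation=cv2.INTER_CUBIC)[:,:,::-1])
E
```

```text
22.0 [-0.1697  0.543   1.2482  0.0002  1.3496  1.5693] [ 0.626  -0.0297  0.2099] [-3.1414 -0.0009 -0.1682] [ -0.0176 -55.3208 -26.1369   0.0407  -0.104    0.0002] [-0.1906 -0.5127 -1.7811]
```

View pics/w14c.png

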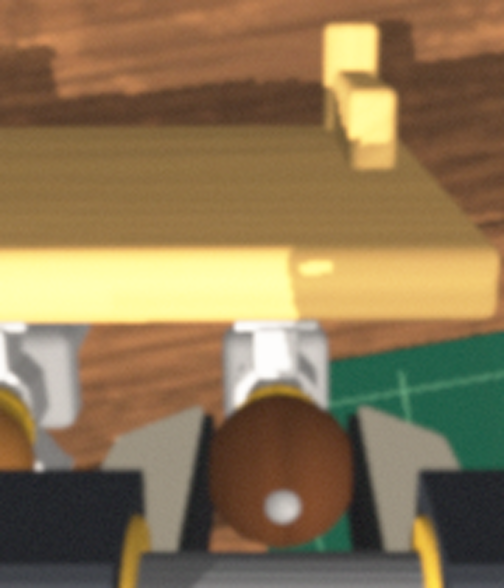

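View pics/s14c.png

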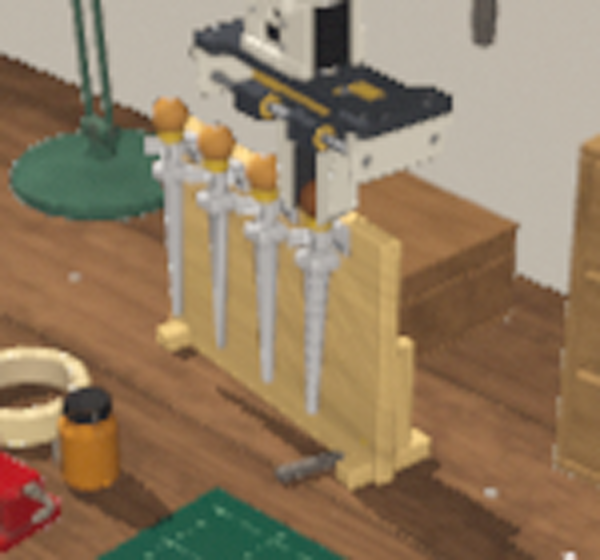

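>>> apply_moves:
  plan:
    - {"tx": 0, "ty": 0, "tz": 0.001, "yaw": 0, "grip": -1}
    - {"tx": 0, "ty": 0, "tz": 0.002, "yaw": 0, "grip": -1}
    - {"tx": 0, "ty": 0, "tz": 0.002, "yaw": 0, "grip": -1}
  force: 20

```text
time: 22.48
tool_pos: [0.6257, -0.0296, 0.2076]
tool_rot: [-3.141, 0.0, -0.168]
contact_force: [-0.3, -0.5, -1.6]
opening: 0.0266
```

```bash
python3 st.py
```

```text
22.475 [-0.1697  0.5445  1.252   0.0001  1.3453  1.5693] [ 0.6257 -0.0296  0.2076] [-3.1415  0.0002 -0.1682] [  0.0082 -55.403  -26.0064   0.0436  -0.0922  -0.    ] [-0.313  -0.5033 -1.6458]
```

>>> apply_moves:
  plan:
    - {"tx": 0, "ty": 0, "tz": 0, "yaw": 0, "grip": -0.4}
    - {"tx": 0, "ty": 0, "tz": 0, "yaw": 0, "grip": -0.35}
    - {"tx": 0, "ty": 0, "tz": 0, "yaw": 0, "grip": -0.3}
    - {"tx": 0, "ty": 0, "tz": 0, "yaw": 0, "grip": -0.2}
    - {"tx": 0, "ty": 0, "tz": 0, "yaw": 0, "grip": -0.2}
    - {"tx": 0, "ty": 0, "tz": 0, "yaw": 0, "grip": -0.2}

```text
time: 23.22
tool_pos: [0.6258, -0.0297, 0.2078]
tool_rot: [-3.142, -0.0, -0.168]
contact_force: [0.3, 0.3, -0.3]
opening: 0.0367
```

```bash
python3 st.py; python3 - <<'E'
from h import *
im,d=snap('wrist','w15.png'); cv2.imwrite('pics/w15c.png',cv2.resize(im[100:310,180:360],None,fx=2.8,fy=2.8,interpolation=cv2.INTER_CUBIC)[:,:,::-1])
E
```

```text
23.225 [-0.1697  0.5443  1.2517  0.0001  1.3455  1.5693] [ 0.6258 -0.0297  0.2078] [-3.1415 -0.0001 -0.1682] [  0.0002 -54.1217 -25.2891   0.0362  -0.0815  -0.    ] [ 0.286   0.2748 -0.2829]
```

View pics/w15c.png

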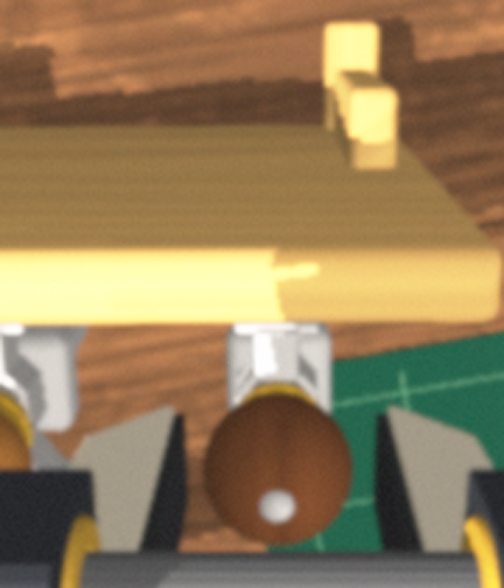

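Released, and the mandrel hangs on its own between open fingers. Going straight up.

>>> apply_moves:
  plan:
    - {"tx": 0, "ty": 0, "tz": -0.005, "yaw": 0, "grip": -0.2}
    - {"tx": 0, "ty": 0, "tz": -0.015, "yaw": 0, "grip": -0.2}
    - {"tx": 0, "ty": 0, "tz": -0.03, "yaw": 0, "grip": -0.2}
    - {"tx": 0, "ty": 0, "tz": -0.05, "yaw": 0, "grip": -0.2}
    - {"tx": 0, "ty": 0, "tz": -0.07, "yaw": 0, "grip": -0.2}
    - {"tx": -0.02, "ty": 0, "tz": -0.09, "yaw": 0, "grip": -0.2}
    - {"tx": -0.05, "ty": 0, "tz": -0.1, "yaw": 0, "grip": -0.2}
    - {"tx": -0.06, "ty": 0, "tz": -0.1, "yaw": 0, "grip": -0.2}

```text
time: 24.28
tool_pos: [0.5661, -0.0194, 0.3101]
tool_rot: [-3.141, -0.004, -0.168]
contact_force: [-0.1, 0.6, -0.3]
opening: 0.037
```

>>> apply_moves:
  plan:
    - {"tx": 0, "ty": 0, "tz": 0, "yaw": 0, "grip": -0.2}
    - {"tx": 0, "ty": 0, "tz": 0, "yaw": 0, "grip": -0.2}
    - {"tx": 0, "ty": 0, "tz": 0, "yaw": 0, "grip": -0.2}
    - {"tx": 0, "ty": 0, "tz": 0, "yaw": 0, "grip": -0.2}

```text
time: 24.78
tool_pos: [0.5669, -0.0197, 0.3072]
tool_rot: [-3.142, 0.001, -0.168]
contact_force: [0.4, -0.6, -0.2]
opening: 0.0365
```

```bash
python3 st.py; python3 - <<'E'
from h import *
from scipy.optimize import least_squares
np.set_printoptions(precision=4,suppress=True,linewidth=150)
cal=robot.get_calibration('wrist');im,d=snap('wrist','w16.png')
for n in ['knob','neck','clip_0','octagon_mandrel']:
    for r in robot.tip_of(n,'wrist')[:2]:
        p=r['pixel'];q=w(cal,p,d[int(p[0]),int(p[1])]);print(n,p,round(r['confidence'],2),q)
        if n=='knob' and r['confidence']>.5:
            P=np.array([w(cal,(v,u),d[v,u]) for v in range(int(p[0])-10,int(p[0])+10) for u in range(int(p[1])-10,int(p[1])+10) if d[v,u]>0]);P=P[P[:,2]>.212]
            f=least_squares(lambda c:np.linalg.norm(P-c,axis=1)-.014,q-[0,0,.014],loss='soft_l1',f_scale=.001);print('knob centre',f.x)
im,d=snap('scene','s16.png'); cv2.imwrite('pics/s16c.png',cv2.resize(im[110:320,200:430],None,fx=2.7,fy=2.7,interpolation=cv2.INTER_CUBIC)[:,:,::-1])
E
```

```text
24.775 [-0.1699  0.3763  1.2525  0.0001  1.5136  1.5691] [ 0.5669 -0.0197  0.3072] [-3.1415  0.0008 -0.1683] [ -0.0019 -46.9015 -26.4646   0.037   -0.0781   0.    ] [ 0.3591 -0.5715 -0.1729]
knob [132.4, 276.1] 0.92 [ 0.6291 -0.0289  0.23  ]
knob centre [ 0.6271 -0.0308  0.2165]
knob [135.9, 44.9] 0.47 [0.6547 0.1373 0.2272]
neck [131.0, 279.2] 0.86 [ 0.6297 -0.0313  0.2303]
clip_0 [131.2, 136.0] 0.93 [0.6467 0.0741 0.2203]
clip_0 [132.8, 62.3] 0.78 [0.655  0.1341 0.212 ]
octagon_mandrel [133.2, 199.1] 0.79 [0.6378 0.0258 0.2293]
```

View pics/s16c.png

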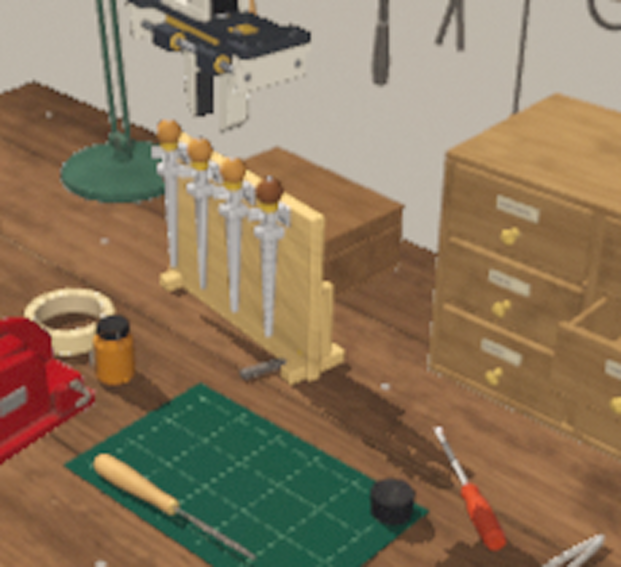

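View pics/w16.png

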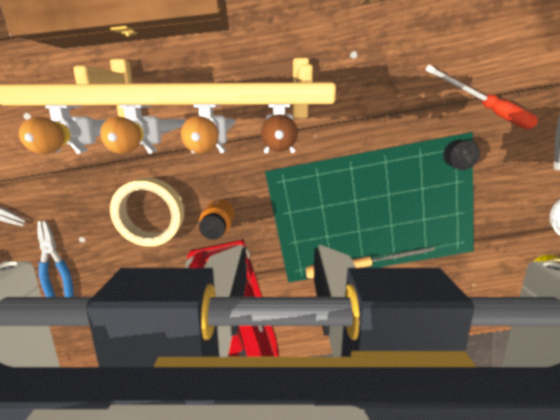

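```bash
python3 -c "
from cell import robot
print(robot.hand_in())"
```

```text
the job is handed in; nothing more can be done
None
```

I put the bezel mandrel back in the empty rightmost clip (`clip_0`) and handed the job in at about 25 s of the 58 s allowed. No verdict was reported.

**What I did:**
1. I pinched the knob at 60 N and lifted the mandrel level to a TCP height of 0.27 m.
2. I eased the grip to 15 N, then 6 N, until it hung within about 1° of plumb, and gripped again at 60 N.
3. I carried it to the clip, pressed the neck home and lowered it 2 mm. Then I opened the fingers to 37 mm and backed off upward.

**Last checks:**
- **Seating:** the knob centre measured (0.627, −0.031, 0.2165), against (0.627, −0.031, 0.216) expected for a seated mandrel. That is under 1 mm off.
- **Surroundings:** in the final pictures the mandrel hangs straight. The other three mandrels and the things visible on the bench look undisturbed, judged by eye and not measured.
- **Forces:** external force at the end was within sensor noise, with the gripper clear of everything.

**What disagreed:**
- **Lever:** on the way to the knob, the depth pictures showed the arm overlapping the black lever of the red bench tool. Joint torques stayed smooth and nothing moved, so I took the lever not to be solid and carried on.
- **First clip estimates:** the scene and top cameras disagreed by about 1 cm on the clip position, so I used the wrist-camera measurement instead.

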